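# Pack two wedge boxes head to tail in the gift tray

## Robot

A 6-joint arm with a two-finger parallel gripper is mounted at the origin on a cart in front of the work surface, level with it; the furniture and walls round the work are solid. World frame = base frame: x ahead of the robot, y to its left, z up, the work surface at z = 0. Lengths are in m, angles in rad, forces in N, time in s.
With the tool pointing down it reaches from about 0.35 to 0.975 m from the base axis. Payload 4.9 kg.
Tool frame: the origin (TCP) lies on the centre line of the jaws, within the pads' length; the fingertips stand 11 mm ahead of it and the grasp point (between the pads) lies 8 mm behind it; z points along the fingers, y is the direction in which the jaws open and shut (so a half turn about z gives the same grasp; the last joint's range is limited). The gripper opens to 85 mm and grips with 20 to 120 N. Pads are 22 mm wide; open, the fingers measure 114 mm over their backs; the gripper's body (76 mm by 85 mm) begins 54 mm behind the grasp point. The pads swing forward as they close: fully open they stand 13 mm farther back than shut.
Start: joints at [1.082, 0.053, 1.613, -0, 1.476, -0.119], TCP at [0.226, 0.583, 0.217] pointing down, gripper open.
Joint ranges: [-3.01, 3.01], [-1.01, 2.22], [0.06, 2.58], [-1.02, 4.17], [0.09, 2.62], [-3.14, 3.14]. Speed limits (rad/s): [2.57, 2.57, 3.14, 3.14, 3.14, 3.14].

## Interface

Orientations are given as a rotation vector (axis times angle).
In Python, from station import ctrl gives the robot as it stands.
- The arm moves only by the tool send_rows, never from a script. Its argument "series" is a list of rows, each an object of numbers: "tx", "ty", "tz": the shift along the tool's x, y, z in cm; "wx", "wy", "wz": the turn, a rotation vector about the tool's x, y, z in rad; "jaw": the closure, from 0 (fully open) to 1 (shut). In form: [{"tx": .., "ty": .., "tz": .., "wx": .., "wy": .., "wz": .., "jaw": ..}, ...]. A call has 1 to 5 rows; each row shifts and turns the pose as measured when the row begins, along the tool's axes as they then stand; what a row does not reach is not made up. A row lasts 1/8 s, in which the tool goes at most 62.5 mm and 10.7 degrees, less where a joint would pass 70% of its speed; a pose out of reach is approached as far as the arm can. A call is refused whole if a number of a shift passes 6.25 or a number of a turn 0.188, either way. A call with a gripper value outside its range is refused whole. The fingers move at their own pace and stop on an object; "squeeze" is the grip in N (left out, the last holds). Time passes only in rows, so rows that do not move let the fingers close. It gives the time, the measured TCP pose, the force and the opening at its end, in the units of the state.
- ctrl.get_obs(): the state, without advancing time (a new reading comes with each control period).
- ctrl.get_image(name): name is "scene" or "top" or "wrist"; returns the picture (420x560x3 uint8, red, green, blue); there is no depth.
- ctrl.camera_info(name): a dict with "mtx" (3x3 intrinsics, pixels), "R" (3x3) and "t" (3): a world point X has camera coordinates R X + t. Camera axes: x right, y down, z forward; pixel columns grow to the right and rows downward; lengths in m; the calibration is good to about 2 mm. A picture is of the moment at which its call begins: read the wrist's pose just before it. camera_info takes no time and is no camera call; for the wrist camera it gives the pose at the moment of the call.
- ctrl.finish_job(): hands the job in, once; it reports no verdict.
The state is a dict: "t": time; "q": joint angles; "dq": joint speeds; "effort": joint torques, N m; "tool_pos": TCP position; "tool_rot": TCP orientation; "contact_force": force on the tool from outside, world axes, zero at the start; "wrist_torque": the same for the moment, N m; "opening": finger opening in m.
Only numpy, scipy, OpenCV 4.12 (cv2) and the standard library are available. Lean on these libraries where they do the work, as an engineer would, in place of code of your own. Each camera call takes 0.05 s, during which the arm holds its last target.

## Task

Pack the two larger wedge-shaped wooden gift boxes into the empty dark wooden tray on the counter, head to tail (the thick end of one beside the thin end of the other, slanted sides facing each other), so that they fill it lengthwise, both lying flat on the tray's floor, and let go. Leave the smaller wedge box where it lies.

Things in the scene. Friction and masses are not known exactly. Their poses are not given: they have to be found in the camera images.
- wedge_a_grip (a point): larger box: pale wooden wedge box with white lid lying flat, 112 mm long, 36 high, 54 wide at its thick end, 28 at its thin end; one long side straight, one slanted. On its lid a bar grip, 16 mm along the box, 30 across, 28 high. Point: middle of the grip, 50 mm above the underside, at half length, 20.5 mm from the straight side. x: parallel to the straight side, to the thick end; straight side at -y; z up.
- wedge_b_grip (a point): other larger box, alike: pale wooden wedge box with white lid lying flat, 112 mm long, 36 high, 54 wide at its thick end, 28 at its thin end; one long side straight, one slanted. On its lid a bar grip, 16 mm along the box, 30 across, 28 high. Point: middle of the grip, 50 mm above the underside, at half length, 20.5 mm from the straight side. x: parallel to the straight side, to the thick end; straight side at -y; z up.
- small_wedge_grip (a point): smaller box, stays: pale wooden wedge box with white lid lying flat, 76 mm long, 36 high, 50 wide at its thick end, 26 at its thin end; one long side straight, one slanted. On its lid a bar grip, 16 mm along the box, 30 across, 28 high. Point: middle of the grip, 50 mm above the underside, at half length, 19 mm from the straight side. x: parallel to the straight side, to the thick end; straight side at -y; z up.
- gift_tray: dark wooden open tray, fixed, outside 140 x 112 x 30 mm, walls and floor 6 mm, so inside 128 (its x) x 100 mm (its y), 24 deep. Origin: centre of its underside, on the counter; x its long way, z up. The two larger boxes fit flat only lengthwise, head to tail, straight sides along the long walls (18 mm to spare across, 16 along).

How it is judged:
By the outcome, as a careful person would: the job done as asked, in the order asked, and still so for the second after the job is handed in, with the robot touching nothing.
It also fails if it takes over 67 s, if anything falls off the work surface, if the arm or the gripper's body presses on something with over 40 N, if the wrist force passes 120 N, or if a joint passes its speed limit or range.

## Working session

There is one attempt and no reset: what is moved stays moved. The work goes in short steps, Python scripts to look and compute and a tool call to move; the robot and the scene stay as the last step left them, time stands still between calls to the robot, and variables do not carry over. Pictures are saved under pics/ and viewed, and the job is handed in when it is done.

Besides the shell and the picture viewer there is one more tool, called after ">>>" as a command line: name --argument value ..., lists and objects as JSON in quotes. send_rows: Moves the arm, as the interface text tells. Its arguments: {"type":"object","properties":{"series":{"type":"array"},"squeeze":{"type":"number"}},"required":["series"]}

```bash
ls; mkdir -p pics; python3 - <<'E'
from station import ctrl
import cv2
o=ctrl.get_obs();print(o)
for n in("top","scene","wrist"):
    im=ctrl.get_image(n);cv2.imwrite(f"pics/{n}0.png",im[:,:,::-1]);i=ctrl.camera_info(n);print(n,i)
E
```

```text
pics
{'t': 0.0, 'q': array([ 1.08197678e+00,  5.33775186e-02,  1.61434557e+00,  1.37331599e-05,
        1.47596977e+00, -1.19035361e-01]), 'dq': array([-0.00023611, -0.00035843,  0.00085775, -0.00087803, -0.00029687,
       -0.00197375]), 'effort': array([-1.94888678e-03, -3.93687665e+01, -3.70172918e+01, -2.06074205e-04,
        7.02439065e-03,  3.12659074e-05]), 'tool_pos': array([0.22558498, 0.58215408, 0.21551943]), 'tool_rot': array([-0.57743565, -3.08741509,  0.00314072]), 'contact_force': array([ 0.26855318, -0.97135107,  0.47974423]), 'wrist_torque': array([-0.01042385,  0.01224986,  0.06220674]), 'opening': 0.0853813402617726}
top {'mtx': array([[518.55563968,   0.        , 285.48054214],
       [  0.        , 518.55563968, 212.97230406],
       [  0.        ,   0.        ,   1.        ]]), 'R': array([[-0.02786523, -0.99959906, -0.00502553],
       [-0.99576436,  0.0281983 , -0.0875111 ],
       [ 0.08761773,  0.00256572, -0.99615087]]), 't': array([0.06344495, 0.43760911, 1.38869965])}
scene {'mtx': array([[541.95704436,   0.        , 285.33436827],
       [  0.        , 541.95704436, 214.83234504],
       [  0.        ,   0.        ,   1.        ]]), 'R': array([[ 0.70548136, -0.70871209, -0.00481846],
       [-0.47356139, -0.46632259, -0.74718327],
       [ 0.52729087,  0.52940571, -0.66460059]]), 't': array([-0.27528665,  0.2763472 ,  1.2494738 ])}
wrist {'mtx': array([[320.27060201,   0.        , 284.36669154],
       [  0.        , 320.27060201, 212.74009799],
       [  0.        ,   0.        ,   1.        ]]), 'R': array([[ 0.36137338,  0.93241841, -0.00227857],
       [ 0.88379057, -0.34174596,  0.31956835],
       [ 0.29719272, -0.11749727, -0.94756049]]), 't': array([-0.62307634, -0.04043272,  0.38114899])}
```

View pics/top0.png

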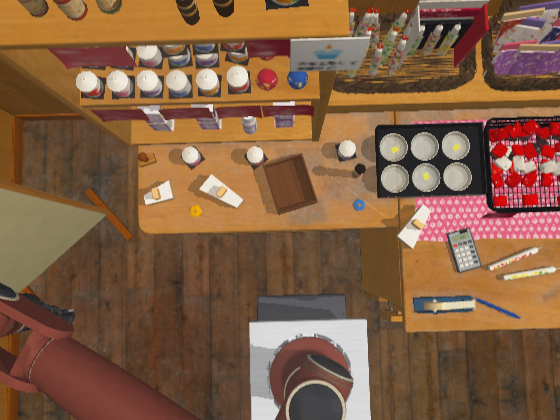

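View pics/scene0.png

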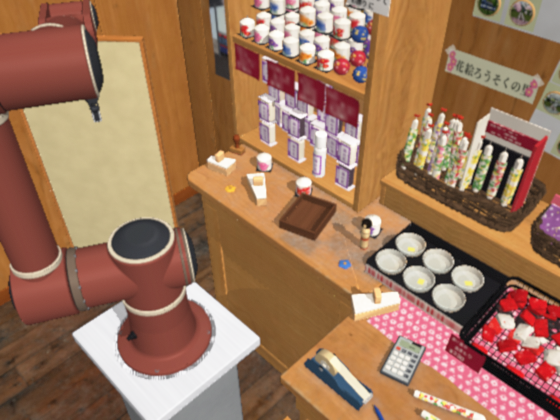

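View pics/wrist0.png

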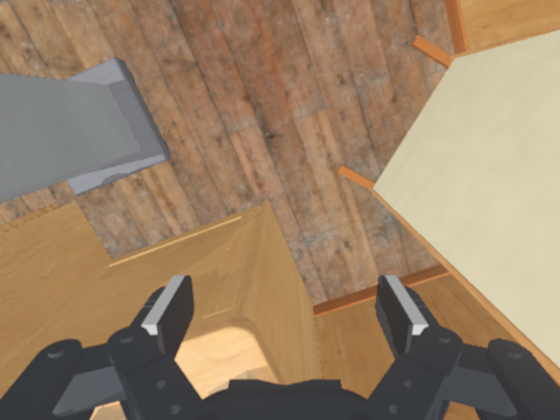

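The top view shows three white-lidded wedges, near (158,193), (220,191) and (414,226), and the tray at (290,183). I'll zoom in next.

```bash
cat > h.py <<'E'
import numpy as np,cv2
from station import ctrl
def ray(info,uv,z):
    K,R,t=info["mtx"],info["R"],info["t"]
    d=R.T@np.linalg.inv(K)@np.array([uv[0],uv[1],1.]);c=-R.T@t
    return c+d*(z-c[2])/d[2]
def proj(info,X):
    p=info["mtx"]@(info["R"]@np.asarray(X,float)+info["t"]);return p[:2]/p[2]
def tri(obs):
    A=np.zeros((3,3));b=np.zeros(3);L=[]
    for info,uv in obs:
        d=info["R"].T@np.linalg.inv(info["mtx"])@np.array([uv[0],uv[1],1.]);d/=np.linalg.norm(d);c=-info["R"].T@info["t"]
        P=np.eye(3)-np.outer(d,d);A+=P;b+=P@c;L.append((P,c))
    X=np.linalg.solve(A,b);return X,[float(np.linalg.norm(P@(X-c))) for P,c in L]
E
python3 - <<'E'
import cv2,numpy as np
from h import *
i=cv2.imread('pics/top0.png');ti=ctrl.camera_info('top')
c=i[140:260,130:330];cv2.imwrite('pics/t_a.png',cv2.resize(c,None,fx=4,fy=4,interpolation=cv2.INTER_CUBIC))
c=i[190:260,380:450];cv2.imwrite('pics/t_b.png',cv2.resize(c,None,fx=8,fy=8,interpolation=cv2.INTER_CUBIC))
s=cv2.imread('pics/scene0.png')
c=s[140:330,200:410];cv2.imwrite('pics/s_a.png',cv2.resize(c,None,fx=3,fy=3,interpolation=cv2.INTER_CUBIC))
for uv in [(158,193),(220,191),(290,183),(414,226)]: print(uv,ray(ti,uv,.036))
E
```

```text
(158, 193) [0.50150312 0.39307599 0.036     ]
(220, 191) [0.50216494 0.22582016 0.036     ]
(290, 183) [0.51851304 0.03664284 0.036     ]
(414, 226) [ 0.3930715  -0.29144525  0.036     ]
```

View pics/t_a.png

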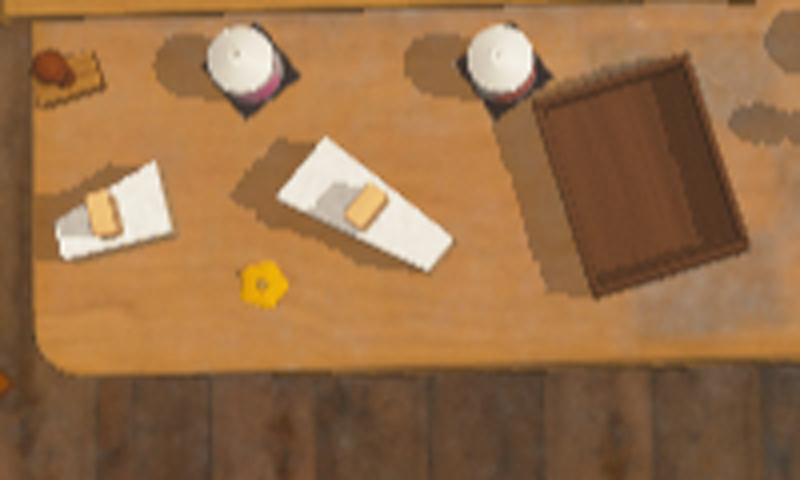

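View pics/t_b.png

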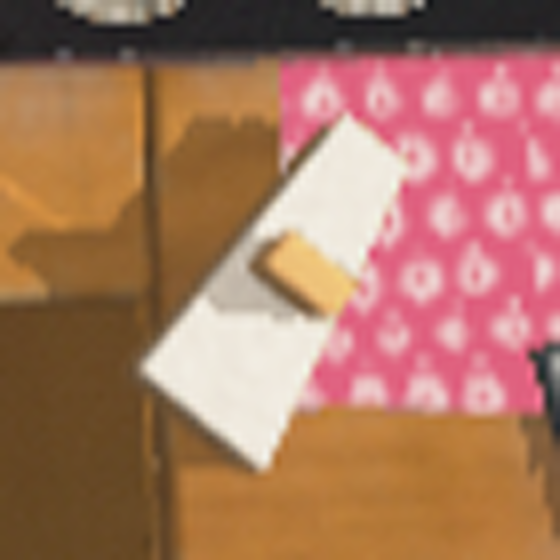

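View pics/s_a.png

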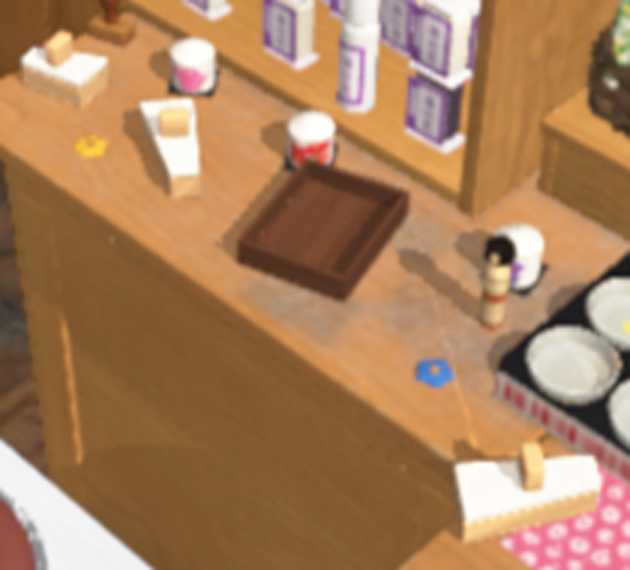

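```bash
cat > quad.py <<'E'
from h import *
def lids(im,rois,up=6,amax=60,vmin=150):
    """im BGR; returns 4 corners (px) per ROI of white lid (hull incl. grip area) by min-area 4-gon of line fits"""
    out=[]
    for (x0,y0,x1,y1) in rois:
        c=cv2.resize(im[y0:y1,x0:x1],None,fx=up,fy=up,interpolation=cv2.INTER_CUBIC)
        hsv=cv2.cvtColor(c,cv2.COLOR_BGR2HSV)
        m=((hsv[...,1]<amax)&(hsv[...,2]>vmin)).astype(np.uint8)*255
        m=cv2.morphologyEx(m,cv2.MORPH_OPEN,np.ones((up+1,up+1),np.uint8))
        cs,_=cv2.findContours(m,cv2.RETR_EXTERNAL,cv2.CHAIN_APPROX_NONE)
        k=max(cs,key=cv2.contourArea);hull=cv2.convexHull(k)
        q=cv2.approxPolyN(hull,4,ensure_convex=True).reshape(-1,2).astype(float)
        # refine: fit lines to hull-near contour points per side
        P=k.reshape(-1,2).astype(float);L=[]
        for i in range(4):
            a,b=q[i],q[(i+1)%4];d=(b-a)/np.linalg.norm(b-a);n=np.array([-d[1],d[0]])
            s=(P-a)@d/np.linalg.norm(b-a);e=np.abs((P-a)@n)
            S=P[(s>.12)&(s<.88)&(e<up*1.3)]
            if len(S)<10:S=np.array([a,b])
            vx,vy,px,py=cv2.fitLine(S.astype(np.float32),cv2.DIST_HUBER,0,.01,.01).ravel()
            L.append(np.cross([px,py,1],[px+vx,py+vy,1]))
        r=[]
        for i in range(4):
            p=np.cross(L[i-1],L[i]);r.append(p[:2]/p[2])
        r=(np.array(r)+.5)/up-.5+[x0,y0]
        out.append(r)
    return out
E
python3 - <<'E'
from quad import *
ti=ctrl.camera_info('top');si=ctrl.camera_info('scene')
t=cv2.imread('pics/top0.png');s=cv2.imread('pics/scene0.png')
TQ=lids(t,[(138,170,180,212),(194,168,250,214),(390,198,440,255)])
SQ=lids(s,[(200,140,242,175),(240,165,272,206),(345,280,405,325)])
for nm,q,sq in zip("sab",TQ,SQ):
    print(nm,'top',q.round(1).tolist(),'scene',sq.round(1).tolist())
    W=np.array([ray(ti,u,.036)[:2] for u in q]);print((W*1000).round(1).tolist(),'sides',np.linalg.norm(np.roll(W,-1,0)-W,axis=1).round(4))
    # match each to scene corner by reprojection
    for u in q:
        pr=proj(si,ray(ti,u,.036));v=sq[np.argmin(np.linalg.norm(sq-pr,axis=1))]
        X,e=tri([(ti,u),(si,v)]);print('  ',pr.round(1),v.round(1),(X*1000).round(1),np.round(np.array(e)*1000,1))
for n,im,Q in(('top',t,TQ),('scene',s,SQ)):
    b=cv2.resize(im,None,fx=4,fy=4,interpolation=cv2.INTER_CUBIC)
    for q in Q: cv2.polylines(b,[((q+.5)*4).astype(int)],True,(0,0,255),1)
    if n=='top': A=np.hstack([b[660:860,540:1010],b[780:1030,1560:1760][:200]])
    else: A=np.hstack([b[560:850,800:1100],b[1100:1390,1380:1640]])
    cv2.imwrite(f'pics/q_{n}.png',A);print(A.shape)
E
```

```text
s top [[172.5, 197.6], [145.2, 204.5], [143.2, 195.4], [168.2, 179.7]] scene [[237.3, 158.9], [226.3, 168.5], [205.4, 160.5], [210.0, 155.6]]
[[488.0, 354.1], [471.3, 427.8], [496.2, 433.1], [537.0, 365.1]] sides [0.0756 0.0255 0.0793 0.0502]
   [226.2 167.2] [226.3 168.5] [488.8 355.4  29.9] [0. 0.]
   [206.9 159.6] [205.4 160.5] [469.9 430.3  32.2] [2.3 2.3]
   [212.  155.6] [210.  155.6] [493.7 434.9  36.6] [3.1 3.1]
   [235.9 159.1] [237.3 158.9] [538.7 363.6  36.3] [2.2 2.2]
a top [[242.9, 199.3], [236.4, 207.3], [198.4, 188.9], [210.9, 173.8]] scene [[266.1, 197.8], [256.3, 198.5], [245.6, 173.8], [263.8, 172.5]]
[[478.0, 164.6], [456.8, 182.4], [509.6, 283.9], [549.8, 249.7]] sides [0.0276 0.1144 0.0528 0.1114]
   [266.3 196.3] [266.1 197.8] [478.3 165.4  29.6] [0.5 0.5]
   [256.8 196.8] [256.3 198.5] [456.9 183.6  29. ] [0.9 0.9]
   [246.7 173.9] [245.6 173.8] [508.2 284.8  36.8] [1.6 1.6]
   [264.1 172.9] [263.8 172.5] [549.1 249.6  38.2] [0.4 0.4]
b top [[433.3, 209.0], [413.4, 249.3], [396.7, 235.7], [421.9, 204.5]] scene [[400.7, 302.3], [354.6, 314.2], [350.4, 294.1], [397.8, 291.5]]
[[437.2, -345.3], [331.0, -286.7], [368.4, -244.0], [450.2, -315.4]] sides [0.1213 0.0568 0.1087 0.0326]
   [403.5 301.4] [400.7 302.3] [ 435.  -343.3   33.9] [3.4 3.4]
   [355.3 313.1] [354.6 314.2] [ 330.3 -286.7   32.8] [1.1 1.1]
   [351.4 294.1] [350.4 294.1] [ 367.5 -243.1   36.2] [1.1 1.1]
   [396.4 291.5] [397.8 291.5] [ 451.4 -316.7   35.7] [1.6 1.6]
(200, 670, 3)
(290, 560, 3)
```

```bash
python3 - <<'E'
from quad import *
ti=ctrl.camera_info('top');si=ctrl.camera_info('scene')
t=cv2.imread('pics/top0.png');s=cv2.imread('pics/scene0.png')
# bars: top faces (orange-pale), centroid
def bar(im,roi,up=6):
    x0,y0,x1,y1=roi;c=cv2.resize(im[y0:y1,x0:x1],None,fx=up,fy=up,interpolation=cv2.INTER_CUBIC)
    h=cv2.cvtColor(c,cv2.COLOR_BGR2HSV);m=((h[...,1]>70)&(h[...,2]>200)).astype(np.uint8)
    cs,_=cv2.findContours(m,0,1);k=max(cs,key=cv2.contourArea);r=cv2.minAreaRect(k)
    return (np.array(r[0])+.5)/up-.5+[x0,y0],np.array(r[1])/up
for nm,rt in(('a',(208,178,236,202)),('b',(408,214,430,234))):
    c,w=bar(t,rt);print(nm,'bar top px',c,w,ray(ti,c,.064),'sz mm',w*1.35/518*1000)
# tray
def tray(im,roi,up=4):
    x0,y0,x1,y1=roi;c=cv2.resize(im[y0:y1,x0:x1],None,fx=up,fy=up,interpolation=cv2.INTER_CUBIC)
    h=cv2.cvtColor(c,cv2.COLOR_BGR2HSV);m=(h[...,2]<125).astype(np.uint8)*255
    g=c.astype(int);m=((h[...,2]<120)&((g[...,2]-g[...,0])<75)).astype(np.uint8)*255
    m=cv2.morphologyEx(m,cv2.MORPH_OPEN,np.ones((9,9),np.uint8));cv2.imwrite('pics/m.png',np.hstack([m,cv2.cvtColor(c,6)]))
    cs,_=cv2.findContours(m,0,1);k=max(cs,key=cv2.contourArea)
    q=cv2.approxPolyN(cv2.convexHull(k),4,ensure_convex=True).reshape(-1,2)
    return (q+.5)/up-.5+[x0,y0]
q=tray(t,(255,145,325,220));print(q.round(1).tolist())
W=np.array([ray(ti,u,.03)[:2] for u in q]);print((W*1000).round(1).tolist(),np.linalg.norm(np.roll(W,-1,0)-W,axis=1),W.mean(0))
E
```

```text
a bar top px [221.31504059 191.0853653 ] [ 7.18399366 10.85407639] [0.49807471 0.21874884 0.064     ] sz mm [18.72276339 28.28765081]
b bar top px [421.41666667 225.91666667] [15. 16.] [ 0.39118301 -0.3040057   0.064     ] sz mm [39.09266409 41.6988417 ]
[[317.4, 202.4], [277.6, 214.9], [261.9, 165.1], [300.9, 151.1]]
[[464.5, -35.7], [433.7, 72.4], [570.6, 111.6], [606.1, 4.5]] [0.11244073 0.14232805 0.11282729 0.14713996] [0.51872994 0.03818437]
```

View pics/m.png

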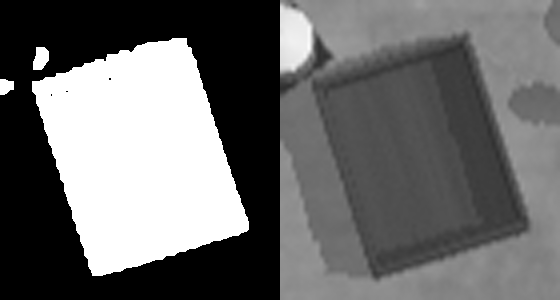

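View pics/q_top.png

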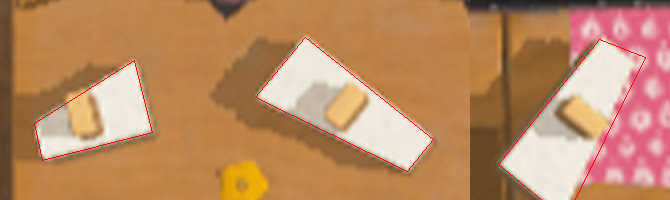

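```bash
cat > go.py <<'E'
import sys
from h import *
from scipy.spatial.transform import Rotation as Ro
def plan(x,y,z,psi):
    o=ctrl.get_obs();p=o['tool_pos'];R=Ro.from_rotvec(o['tool_rot'])
    a=np.radians(psi)
    Rt=np.array([[-np.sin(a),np.cos(a),0],[np.cos(a),np.sin(a),0],[0,0,-1]]).T
    d=R.inv().apply(np.array([x,y,z])-p)*100
    w=(R.inv()*Ro.from_matrix(Rt)).as_rotvec()
    # for several steps: straight path, equal pieces in (changing) tool frames
    n=int(np.ceil(max(np.abs(d).max()/6,np.linalg.norm(w)/.17,1e-9)))
    print('t',round(o['t'],2),'pos',p.round(4),'psi',round(np.degrees(np.arctan2(*R.as_matrix()[1::-1,1])),1),'open',round(o['opening'],4),'F',o['contact_force'].round(1))
    print('total d(cm)',d.round(2),'w',w.round(3),'n',n)
    for i in range(n):
        f=i/n; Rk=R*Ro.from_rotvec(w*f); dd=Rk.inv().apply(np.array([x,y,z])-p)*100/n
        print('  row',dd.round(2),(w/n).round(3))
if __name__=='__main__': plan(*map(float,sys.argv[1:5]))
E
python3 go.py .498 .22 .21 49.8; python3 -c "
from h import *
i=ctrl.camera_info('wrist');o=ctrl.get_obs();print(-i['R'].T@i['t']-o['tool_pos'],ray(i,(284,212),0))"
```

```text
t 0.15 pos [0.2256 0.5823 0.2158] psi 68.8 open 0.0854 F [-0.4 -0.1  0. ]
total d(cm) [-38.49 -23.93   0.61] w [-0.002  0.     0.332] n 7
  row [-5.5  -3.42  0.09] [-0.     0.     0.047]
  row [-5.65 -3.15  0.09] [-0.     0.     0.047]
  row [-5.8  -2.88  0.09] [-0.     0.     0.047]
  row [-5.93 -2.61  0.09] [-0.     0.     0.047]
  row [-6.04 -2.32  0.08] [-0.     0.     0.047]
  row [-6.15 -2.03  0.08] [-0.     0.     0.047]
  row [-6.24 -1.74  0.08] [-0.     0.     0.047]
[-0.07800313  0.02964352  0.15684446] [0.26344864 0.56565065 0.        ]
```

>>> send_rows --series '[{"tx":-5.5,"ty":-3.4,"tz":0.1,"wz":0.047},{"tx":-5.6,"ty":-3.1,"tz":0.1,"wz":0.047},{"tx":-5.8,"ty":-2.9,"tz":0.1,"wz":0.047},{"tx":-5.9,"ty":-2.6,"tz":0.1,"wz":0.047},{"tx":-6.0,"ty":-2.3,"tz":0.1,"wz":0.047}]'

```text
invalid input at $.series[0]: expected keys tx, ty, tz, wx, wy, wz, jaw
```

```bash
python3 go.py .498 .22 .21 49.8
```

```text
t 0.15 pos [0.2256 0.5823 0.2158] psi 68.8 open 0.0854 F [-0.4 -0.1  0. ]
total d(cm) [-38.49 -23.93   0.61] w [-0.002  0.     0.332] n 7
  row [-5.5  -3.42  0.09] [-0.     0.     0.047]
  row [-5.65 -3.15  0.09] [-0.     0.     0.047]
  row [-5.8  -2.88  0.09] [-0.     0.     0.047]
  row [-5.93 -2.61  0.09] [-0.     0.     0.047]
  row [-6.04 -2.32  0.08] [-0.     0.     0.047]
  row [-6.15 -2.03  0.08] [-0.     0.     0.047]
  row [-6.24 -1.74  0.08] [-0.     0.     0.047]
```

>>> send_rows --series '[{"tx":-5.5,"ty":-3.4,"tz":0.1,"wx":0,"wy":0,"wz":0.047,"jaw":0},{"tx":-5.6,"ty":-3.1,"tz":0.1,"wx":0,"wy":0,"wz":0.047,"jaw":0},{"tx":-5.8,"ty":-2.9,"tz":0.1,"wx":0,"wy":0,"wz":0.047,"jaw":0},{"tx":-5.9,"ty":-2.6,"tz":0.1,"wx":0,"wy":0,"wz":0.047,"jaw":0},{"tx":-6.0,"ty":-2.3,"tz":0.1,"wx":0,"wy":0,"wz":0.047,"jaw":0}]'

```text
t: 0.78
tool_pos: [0.4137, 0.3308, 0.2093]
tool_rot: [-0.933, -2.999, 0.004]
contact_force: [1.4, 1.1, -0.9]
opening: 0.0853
```

```bash
python3 go.py .498 .22 .21 49.8
```

```text
t 0.78 pos [0.4137 0.3308 0.2093] psi 55.4 open 0.0853 F [ 1.4  1.1 -0.9]
total d(cm) [-13.23  -4.34  -0.06] w [-0.003  0.     0.098] n 3
  row [-4.41 -1.45 -0.02] [-0.001  0.     0.033]
  row [-4.46 -1.3  -0.02] [-0.001  0.     0.033]
  row [-4.5  -1.16 -0.02] [-0.001  0.     0.033]
```

>>> send_rows --series '[{"tx":-4.5,"ty":-1.5,"tz":0,"wx":0,"wy":0,"wz":0.033,"jaw":0},{"tx":-4.5,"ty":-1.4,"tz":0,"wx":0,"wy":0,"wz":0.033,"jaw":0},{"tx":-4.5,"ty":-1.2,"tz":0,"wx":0,"wy":0,"wz":0.033,"jaw":0},{"tx":0,"ty":0,"tz":0,"wx":0,"wy":0,"wz":0,"jaw":0}]'

```text
t: 1.27
tool_pos: [0.501, 0.2097, 0.2081]
tool_rot: [-1.095, -2.943, 0.006]
contact_force: [0.1, 1.0, 0.5]
opening: 0.0853
```

```bash
python3 go.py .498 .22 .05 49.8; python3 - <<'E'
from h import *
import pickle
i=ctrl.camera_info('wrist');im=ctrl.get_image('wrist')[:,:,::-1];cv2.imwrite('pics/w1.png',im);pickle.dump(i,open('w1.pkl','wb'))
E
```

```text
t 1.27 pos [0.501  0.2097 0.2081] psi 49.2 open 0.0853 F [0.1 1.  0.5]
total d(cm) [ 0.9   0.65 15.81] w [-0.004  0.    -0.011] n 3
  row [0.3  0.22 5.27] [-0.001  0.    -0.004]
  row [0.3  0.21 5.27] [-0.001  0.    -0.004]
  row [0.3  0.21 5.27] [-0.001  0.    -0.004]
```

View pics/w1.png

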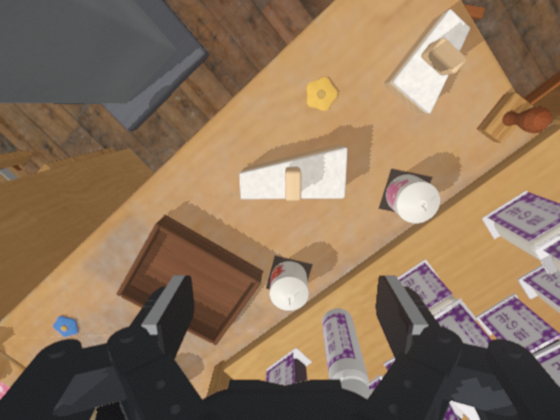

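The wrist view shows box a at (293,175) with its bar at (292,184). The tray corners are near (165,217), (262,270), (217,342) and (118,294). Next I'll measure both.

```bash
cat > meas.py <<'E'
from quad import *
import pickle,sys
def boxpose(W):  # 4 lid corners (xy), any order cyc -> heading deg, grip xy
    W=np.array(W)[:,:2];n=len(W);s=np.linalg.norm(np.roll(W,-1,0)-W,axis=1)
    best=None
    # ends: shortest side = thin; opposite = thick
    i=int(np.argmin(s));thin=(W[i],W[(i+1)%4]);thick=(W[(i+2)%4],W[(i+3)%4])
    # sides: W[i+1]-W[i+2], W[i]-W[i+3]
    S=[(W[(i+1)%4],W[(i+2)%4]),(W[i],W[(i+3)%4])]
    c=W.mean(0)
    for a,b in S:
        x=(b-a)/np.linalg.norm(b-a);y=np.array([-x[1],x[0]])
        if (c-a)@y>0: # interior on left => straight side at -y
            return np.degrees(np.arctan2(x[1],x[0])),(a+b)/2+.0205*y,s
E
python3 - <<'E'
from meas import *
i=pickle.load(open('w1.pkl','rb'));im=cv2.imread('pics/w1.png')
q=lids(im,[(230,138,355,208)],vmin=140)[0]
print(q.round(1).tolist());W=[ray(i,u,.036) for u in q];print(boxpose(W))
ti=ctrl.camera_info('top');tq=lids(cv2.imread('pics/top0.png'),[(194,168,250,214)])[0]
print(boxpose([ray(ti,u,.036) for u in tq]))
for u in tq:
    pr=proj(i,ray(ti,u,.036));v=q[np.argmin(np.linalg.norm(q-pr,axis=1))];X,e=tri([(ti,u),(i,v)]);print((X*1000).round(1),np.round(e,4))
# bar top & base in wrist view
c=im[160:205,275:310];cv2.imwrite('pics/w1bar.png',cv2.resize(im[130:360,110:350],None,fx=3,fy=3,interpolation=cv2.INTER_CUBIC)[:600])
b=cv2.resize(im[205:350,105:275],None,fx=4,fy=4,interpolation=cv2.INTER_CUBIC);cv2.imwrite('pics/w1tray.png',b)
E
```

```text
[[344.6, 198.1], [239.8, 198.8], [238.5, 172.0], [347.4, 145.8]]
(np.float64(49.64733248772872), array([0.4983673 , 0.21988108]), array([0.11183331, 0.02902439, 0.11472611, 0.05506769]))
(np.float64(49.849639300954564), array([0.49820308, 0.22036817]), array([0.0276311 , 0.11435888, 0.05277426, 0.11138703]))
[477.7 164.5  37.5] [0.0001 0.0001]
[456.4 182.6  35. ] [0.0006 0.0006]
[511.1 285.8  23.8] [0.0002 0.0002]
[549.3 249.3  38.5] [0. 0.]
```

View pics/w1tray.png

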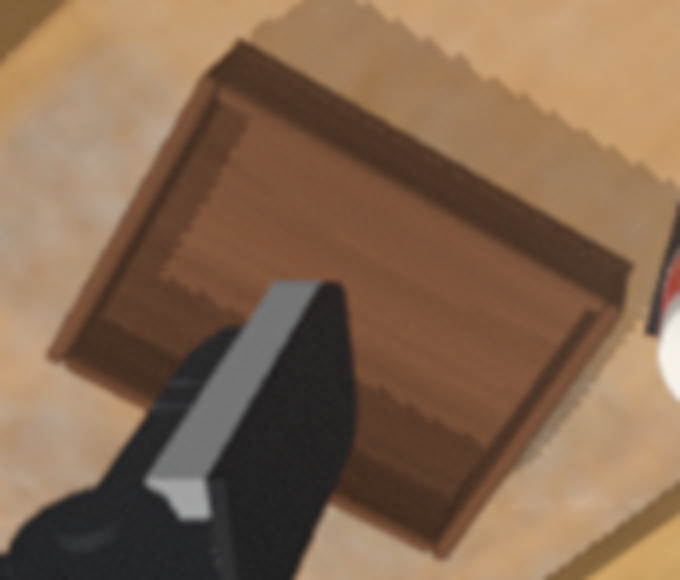

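View pics/w1bar.png

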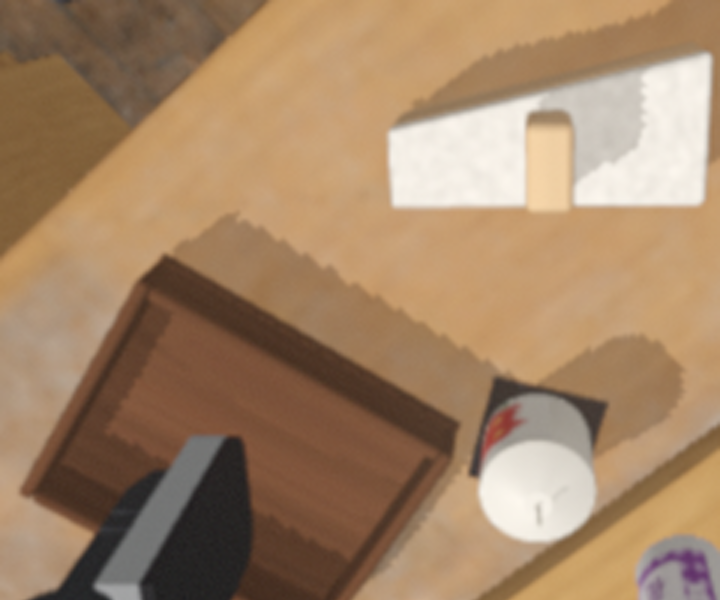

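```bash
python3 - <<'E'
from meas import *
i=pickle.load(open('w1.pkl','rb'));ti=ctrl.camera_info('top')
f=lambda a:np.array(a)/4-.375+[105,205]
c=[(211,77),(50,357),(441,558),(622,303)]
W=np.array([ray(i,f(p),.03)[:2] for p in c]);print((W*1000).round(1).tolist(),np.linalg.norm(np.roll(W,-1,0)-W,axis=1),W.mean(0))
for k in range(4):
    d=np.roll(W,-1,0)[k]-W[k];print(np.degrees(np.arctan2(d[1],d[0])))
B=[ray(i,f(p),0)[:2] for p in((240,40),(630,265))];print(B,np.linalg.norm(B[0]-B[1]))
# rim corner visible in top view (crop t_a coords /4 +130,140)
g=lambda a:np.array(a)/4-.375+[130,140]
for p in[(536,100),(598,285),(747,243),(686,57)]:
    P=ray(ti,g(p),.03);pr=proj(i,P);v=min([f(q) for q in c],key=lambda q:np.linalg.norm(q-pr));print(P,tri([(ti,g(p)),(i,v)]))
E
```

```text
[[439.5, 72.1], [468.7, -32.9], [598.8, 4.5], [567.7, 111.1]] [0.10892491 0.1354087  0.11101505 0.13403484] [0.51869337 0.03872496]
-74.46814337532825
16.03277743181593
106.25879611943755
-163.07230896791137
[array([0.43735537, 0.07052908]), array([0.57079873, 0.10869683])] 0.13879447199608727
[0.57180234 0.10679663 0.03      ] (array([0.57267358, 0.10682985, 0.01992728]), [0.0010398375062184205, 0.001039837506218309])
[0.44443968 0.06807043 0.03      ] (array([0.44222515, 0.06854237, 0.02473207]), [0.0027189867339305973, 0.0027189867339306286])
[ 0.47004615 -0.03322104  0.03      ] (array([ 0.4693972 , -0.03322012,  0.02968012]), [0.0006803989190309224, 0.0006803989190308698])
[0.59846743 0.0040426  0.03      ] (array([0.59880788, 0.00411283, 0.02951137]), [0.00025188848744701545, 0.0002518884874469548])
```

>>> send_rows --series '[{"tx":0.4,"ty":0.3,"tz":5.0,"wx":0,"wy":0,"wz":-0.005,"jaw":0},{"tx":0.4,"ty":0.3,"tz":5.0,"wx":0,"wy":0,"wz":-0.005,"jaw":0},{"tx":0.1,"ty":0.1,"tz":2.0,"wx":0,"wy":0,"wz":0,"jaw":0},{"tx":0,"ty":0,"tz":0,"wx":0,"wy":0,"wz":0,"jaw":0}]'

```text
t: 1.82
tool_pos: [0.4954, 0.226, 0.0857]
tool_rot: [-1.069, -2.952, 0.002]
contact_force: [0.3, 1.0, -0.5]
opening: 0.0861
```

```bash
python3 go.py .4983 .2200 .05 49.7
```

```text
t 1.82 pos [0.4954 0.226  0.0857] psi 50.2 open 0.0861 F [ 0.3  1.  -0.5]
total d(cm) [-0.61 -0.27  3.57] w [-0.002 -0.001  0.009] n 1
  row [-0.61 -0.27  3.57] [-0.002 -0.001  0.009]
```

>>> send_rows --series '[{"tx":-0.6,"ty":-0.3,"tz":2.0,"wx":0,"wy":0,"wz":0.009,"jaw":0},{"tx":0,"ty":0,"tz":1.0,"wx":0,"wy":0,"wz":0,"jaw":0},{"tx":0,"ty":0,"tz":0,"wx":0,"wy":0,"wz":0,"jaw":0}]'

```text
t: 2.2
tool_pos: [0.4992, 0.2209, 0.0561]
tool_rot: [1.081, 2.949, 0.002]
contact_force: [0.7, 0.3, -0.0]
opening: 0.0855
```

```bash
python3 go.py .4983 .2200 .05 49.7; python3 - <<'E'
from h import *
im=ctrl.get_image('wrist')[:,:,::-1];cv2.imwrite('pics/w2.png',im)
E
```

```text
t 2.2 pos [0.4992 0.2209 0.0561] psi 49.7 open 0.0855 F [ 0.7  0.3 -0. ]
total d(cm) [ 0.01 -0.12  0.61] w [0.001 0.001 0.001] n 1
  row [ 0.01 -0.12  0.61] [0.001 0.001 0.001]
```

View pics/w2.png

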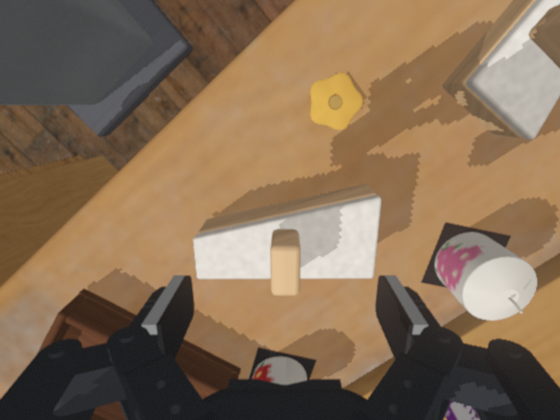

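The bar sits at (286,262), centred between the fingers. I'll check its offset across the jaws with a ray cast.

```bash
python3 - <<'E'
from h import *
i=ctrl.camera_info('wrist');o=ctrl.get_obs()
print([ray(i,p,.064) for p in((286,262),(286,229),(286,295))],o['tool_pos'])
for z in (.058,.064,.07): print(z,proj(i,[*o['tool_pos'][:2],z]))
E
```

```text
[array([0.49482492, 0.2243326 , 0.064     ]), array([0.48075411, 0.23620747, 0.064     ]), array([0.50997261, 0.21154893, 0.064     ])] [0.4994125  0.22091727 0.05654698]
0.058 [286.5813632  266.28052578]
0.064 [286.66416745 271.75923879]
0.07 [286.75276388 277.62118888]
```

>>> send_rows --series '[{"tx":0,"ty":-0.1,"tz":0.5,"wx":0,"wy":0,"wz":0,"jaw":0.3},{"tx":0,"ty":0,"tz":0,"wx":0,"wy":0,"wz":0,"jaw":1},{"tx":0,"ty":0,"tz":0,"wx":0,"wy":0,"wz":0,"jaw":1},{"tx":0,"ty":0,"tz":0,"wx":0,"wy":0,"wz":0,"jaw":1},{"tx":0,"ty":0,"tz":0,"wx":0,"wy":0,"wz":0,"jaw":1}]' --squeeze 60

```text
t: 2.88
tool_pos: [0.5003, 0.2204, 0.0533]
tool_rot: [1.08, 2.945, 0.006]
contact_force: [-0.3, 0.8, 0.0]
opening: -0.0002
```

>>> send_rows --series '[{"tx":0,"ty":0,"tz":0,"wx":0,"wy":0,"wz":0,"jaw":1},{"tx":0,"ty":0,"tz":0,"wx":0,"wy":0,"wz":0,"jaw":1},{"tx":0,"ty":0,"tz":0,"wx":0,"wy":0,"wz":0,"jaw":1}]'

```text
t: 3.25
tool_pos: [0.5004, 0.2205, 0.0535]
tool_rot: [1.08, 2.945, 0.006]
contact_force: [-0.9, -0.5, 0.1]
opening: -0.0002
```

```bash
python3 - <<'E'
from h import *
im=ctrl.get_image('wrist')[:,:,::-1];cv2.imwrite('pics/w3.png',im)
im=ctrl.get_image('scene')[:,:,::-1];cv2.imwrite('pics/s3.png',cv2.resize(im[100:260,180:400],None,fx=3,fy=3))
E
```

```text
(no output)
```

View pics/w3.png

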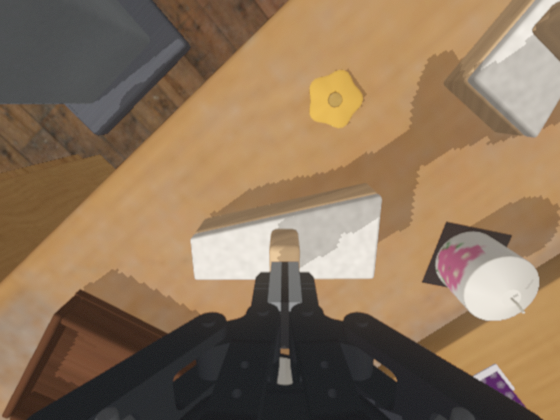

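View pics/s3.png

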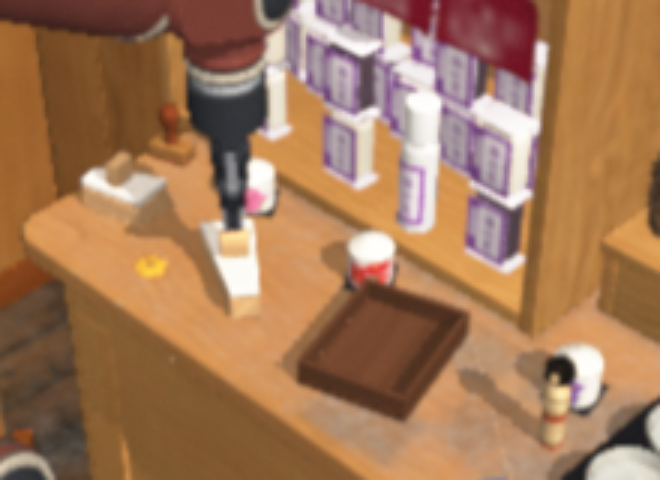

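```bash
python3 - <<'E'
from h import *
im=cv2.cvtColor(ctrl.get_image('scene'),4);t=cv2.cvtColor(ctrl.get_image('top'),4);w=cv2.imread('pics/w3.png')
si=ctrl.camera_info('scene');wi=ctrl.camera_info('wrist');ti=ctrl.camera_info('top');o=ctrl.get_obs()
from scipy.spatial.transform import Rotation as Ro
R=Ro.from_rotvec(o['tool_rot']);p=o['tool_pos'];tip=p+R.apply([0,0,.011]);gp=p-R.apply([0,0,.008])
print(R.as_matrix().round(3))
for n,X in(('tip',tip),('tcp',p),('bartop',[.4983,.22,.064])): print(n,proj(si,X),proj(wi,X),proj(ti,X))
a=cv2.resize(im[150:215,230:290],None,fx=8,fy=8,interpolation=2)
for X,c in((tip,(0,0,255)),([.4983,.22,.064],(0,255,0)),([.4983,.22,.036],(255,0,0))):
    u=(proj(si,X)-[230,150]+.5)*8;cv2.circle(a,tuple(u.astype(int)),4,c,-1)
cv2.imwrite('pics/s3z.png',a)
cv2.imwrite('pics/t3z.png',cv2.resize(t[160:230,190:270],None,fx=7,fy=7,interpolation=2))
E
```

```text
[[-0.763  0.646  0.006]
 [ 0.646  0.763  0.002]
 [-0.003  0.005 -1.   ]]
tip [258.71957604 182.62695674] [286.49697454 256.08856991] [221.68945161 191.25702653]
tcp [258.56827285 179.69832277] [286.60070268 265.10277754] [221.16995743 190.74641249]
bartop [258.01017254 177.23426211] [283.50726989 272.61049307] [220.84006885 191.01412952]
```

View pics/s3z.png

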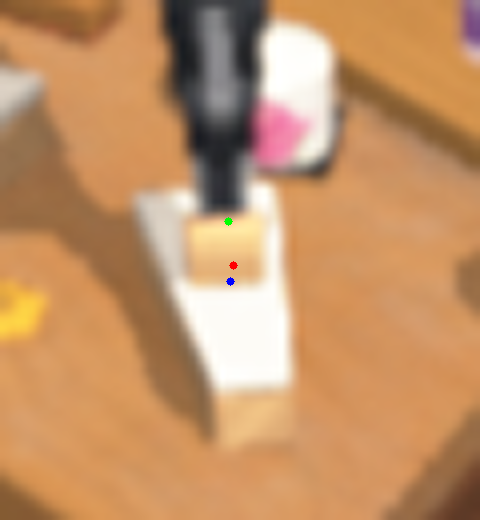

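View pics/t3z.png

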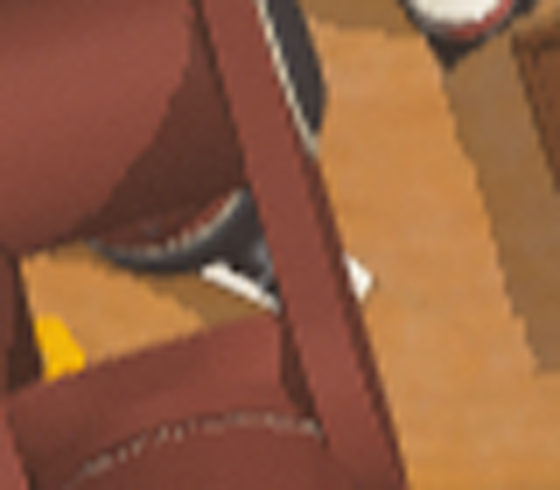

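```bash
python3 - <<'E'
from h import *
si=ctrl.camera_info('scene');wi=ctrl.camera_info('wrist')
print(tri([(si,(257.2,176.3)),(wi,(285.5,262))]))
x=np.array([.647,.763,0]);x/=np.linalg.norm(x);y=np.array([-x[1],x[0],0]);g=np.array([.4983,.22,0])
for z in(.036,.064):
  for sx in(-8,8):
    for sy in(-15,15):
      X=g+(sx*x+sy*y)/1000+[0,0,z];print(z,sx,sy,((proj(si,X)-[230,150]+.5)*8).round(),proj(wi,X).round())
for z in(.042,.066,.07): print(z,((proj(si,[.5004,.2205,z])-[230,150]+.5)*8).round(),proj(wi,[.5004,.2205,z]).round())
im=cv2.imread('pics/w3.png');cv2.imwrite('pics/w3z.png',cv2.resize(im[200:320,230:340],None,fx=5,fy=5,interpolation=2))
E
```

```text
(array([0.49632661, 0.22396245, 0.06471213]), [0.0022402784551782784, 0.0022402784551783456])
0.036 -8 -15 [273. 293.] [270. 271.]
0.036 -8 15 [191. 298.] [270. 226.]
0.036 8 -15 [270. 266.] [297. 271.]
0.036 8 15 [190. 271.] [297. 226.]
0.064 -8 -15 [270. 233.] [268. 298.]
0.064 -8 15 [188. 238.] [267. 246.]
0.064 8 -15 [268. 206.] [299. 298.]
0.064 8 15 [186. 211.] [300. 246.]
0.042 [234. 266.] [286. 256.]
0.066 [231. 214.] [287. 277.]
0.07 [231. 206.] [287. 281.]
```

View pics/w3z.png

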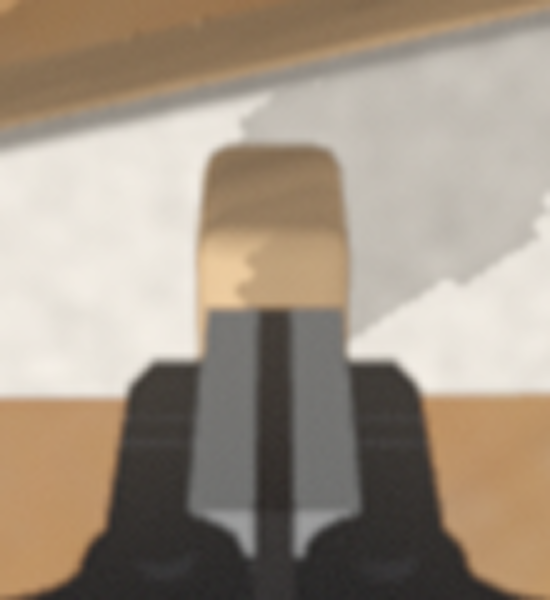

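```bash
python3 - <<'E'
from h import *
from scipy.spatial.transform import Rotation as Ro
wi=ctrl.camera_info('wrist');o=ctrl.get_obs();R=Ro.from_rotvec(o['tool_rot']).as_matrix()
c=R.T@(-wi['R'].T@wi['t']-o['tool_pos']);print('cam in tool',c)
for n,uv in(('shut tip',(285.5,262)),('open tip L',(190,277)),('open tip R',(379,277)),('pad end',(285,302))):
    d=R.T@wi['R'].T@np.linalg.inv(wi['mtx'])@[*uv,1]
    for x in(.011,0,-.011): print(n,x,(c+d*(x-c[0])/d[0]).round(4))
E
```

```text
cam in tool [ 0.08319516 -0.00104516 -0.15680675]
shut tip 0.011 [ 0.011  -0.0007 -0.0176]
shut tip 0 [ 0.     -0.0006  0.0036]
shut tip -0.011 [-0.011  -0.0005  0.0249]
open tip L 0.011 [ 0.011  -0.0429 -0.0319]
open tip L 0 [ 0.     -0.0493 -0.0128]
open tip L -0.011 [-0.011  -0.0556  0.0062]
open tip R 0.011 [ 0.011   0.0406 -0.0318]
open tip R 0 [ 0.      0.047  -0.0127]
open tip R -0.011 [-0.011   0.0533  0.0064]
pad end 0.011 [ 0.011  -0.0009 -0.0507]
pad end 0 [ 0.     -0.0009 -0.0346]
pad end -0.011 [-0.011  -0.0009 -0.0184]
```

Three independent cues put the shut fingertips at about z = 0.068, above the bar's 0.064 top: the wrist view, the scene view and the missed grasp. The real tips are therefore about 17 mm behind the reported TCP, not 11 mm ahead of it. I'll open, go about 29 mm lower, and check the picture on the way down.

>>> send_rows --series '[{"tx":0,"ty":0,"tz":0,"wx":0,"wy":0,"wz":0,"jaw":0},{"tx":0.1,"ty":-0.1,"tz":0,"wx":0,"wy":0,"wz":0,"jaw":0},{"tx":0,"ty":0,"tz":0,"wx":0,"wy":0,"wz":0,"jaw":0},{"tx":0,"ty":0,"tz":0,"wx":0,"wy":0,"wz":0,"jaw":0}]'

```text
t: 3.95
tool_pos: [0.4988, 0.2203, 0.0534]
tool_rot: [1.08, 2.945, 0.006]
contact_force: [-0.0, -0.3, 0.8]
opening: 0.0726
```

>>> send_rows --series '[{"tx":0,"ty":0,"tz":0.8,"wx":0,"wy":0,"wz":0,"jaw":0},{"tx":0,"ty":0,"tz":0.8,"wx":0,"wy":0,"wz":0,"jaw":0},{"tx":0,"ty":0,"tz":0,"wx":0,"wy":0,"wz":0,"jaw":0}]'

```text
t: 4.32
tool_pos: [0.4985, 0.2202, 0.0358]
tool_rot: [1.08, 2.946, 0.005]
contact_force: [0.4, -0.2, 0.6]
opening: 0.0854
```

```bash
python3 go.py .4983 .2200 .024 49.7;python3 - <<'E'
from h import *
im=cv2.cvtColor(ctrl.get_image('scene'),4);cv2.imwrite('pics/s4.png',cv2.resize(im[140:220,220:300],None,fx=7,fy=7,interpolation=2))
im=cv2.cvtColor(ctrl.get_image('wrist'),4);cv2.imwrite('pics/w4.png',im[150:350,130:430])
E
```

```text
t 4.33 pos [0.4985 0.2202 0.0358] psi 49.7 open 0.0854 F [ 0.4 -0.2  0.6]
total d(cm) [ 0.01 -0.04  1.18] w [0.004 0.003 0.   ] n 1
  row [ 0.01 -0.04  1.18] [0.004 0.003 0.   ]
```

View pics/s4.png

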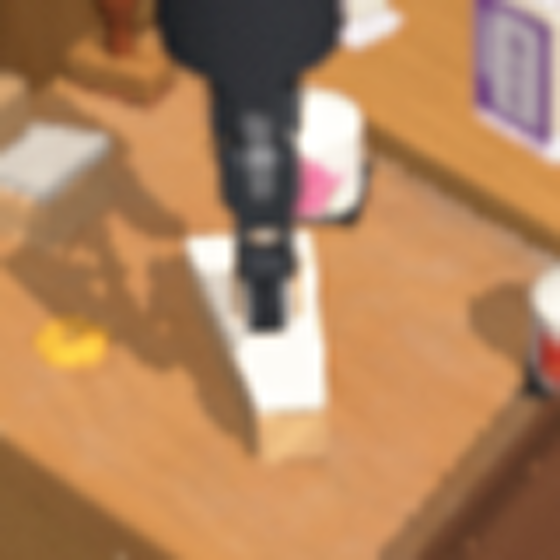

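View pics/w4.png

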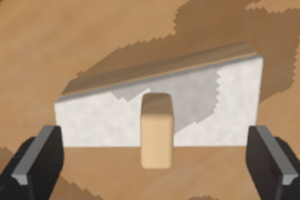

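```bash
python3 - <<'E'
from h import *
si=ctrl.camera_info('scene')
for d in(.043,.05,.057):
  for z in(.036,.045,.055,.068): print(d,z,((proj(si,[.4985-d*.647,.2202-d*.763,z])-[220,140]+.5)*7).round())
E
```

```text
0.043 0.036 [277. 381.]
0.043 0.045 [276. 364.]
0.043 0.055 [275. 345.]
0.043 0.068 [274. 320.]
0.05 0.036 [278. 391.]
0.05 0.045 [277. 374.]
0.05 0.055 [276. 356.]
0.05 0.068 [275. 331.]
0.057 0.036 [279. 402.]
0.057 0.045 [278. 385.]
0.057 0.055 [277. 366.]
0.057 0.068 [276. 342.]
```

The scene tip row gives z ≈ 0.066 with the jaws open, which fits the corrected offset. I'll lower another 1.2 cm and close.

>>> send_rows --series '[{"tx":0,"ty":0,"tz":1.2,"wx":0,"wy":0,"wz":0,"jaw":0},{"tx":0,"ty":0,"tz":0,"wx":0,"wy":0,"wz":0,"jaw":1},{"tx":0,"ty":0,"tz":0,"wx":0,"wy":0,"wz":0,"jaw":1},{"tx":0,"ty":0,"tz":0,"wx":0,"wy":0,"wz":0,"jaw":1},{"tx":0,"ty":0,"tz":0,"wx":0,"wy":0,"wz":0,"jaw":1}]' --squeeze 60

```text
t: 5.05
tool_pos: [0.4998, 0.2206, 0.0245]
tool_rot: [1.079, 2.944, 0.007]
contact_force: [1.6, -0.7, -0.2]
opening: 0.0148
```

>>> send_rows --series '[{"tx":0,"ty":0,"tz":0,"wx":0,"wy":0,"wz":0,"jaw":1},{"tx":0,"ty":0,"tz":0,"wx":0,"wy":0,"wz":0,"jaw":1}]'

```text
t: 5.3
tool_pos: [0.4998, 0.2206, 0.0246]
tool_rot: [1.079, 2.944, 0.007]
contact_force: [-0.0, 0.9, -1.2]
opening: 0.0153
```

```bash
python3 go.py .4983 .2200 .1 49.7;python3 - <<'E'
from h import *
im=cv2.cvtColor(ctrl.get_image('wrist'),4);cv2.imwrite('pics/w5.png',im)
E
```

```text
t 5.3 pos [0.4998 0.2206 0.0246] psi 49.7 open 0.0153 F [-0.   0.9 -1.2]
total d(cm) [ 0.05 -0.09 -7.54] w [0.007 0.004 0.001] n 2
  row [ 0.02 -0.05 -3.77] [0.003 0.002 0.   ]
  row [ 0.03 -0.06 -3.77] [0.003 0.002 0.   ]
```

View pics/w5.png

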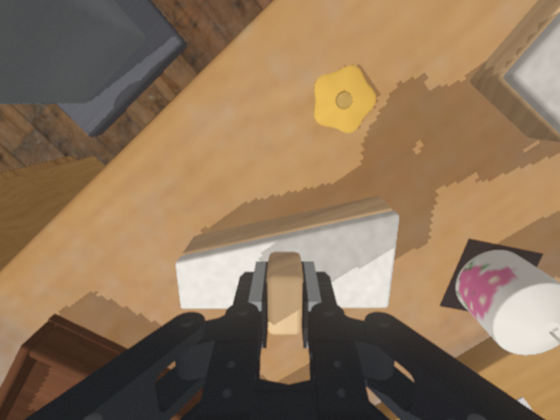

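>>> send_rows --series '[{"tx":0,"ty":0,"tz":-1.5,"wx":0,"wy":0,"wz":0,"jaw":1},{"tx":0,"ty":0,"tz":-4,"wx":0,"wy":0,"wz":0,"jaw":1},{"tx":0,"ty":0,"tz":-4.5,"wx":0,"wy":0,"wz":0,"jaw":1},{"tx":0,"ty":0,"tz":-1.5,"wx":0,"wy":0,"wz":0,"jaw":1},{"tx":0,"ty":0,"tz":0,"wx":0,"wy":0,"wz":0,"jaw":1}]'

```text
t: 5.98
tool_pos: [0.4981, 0.2201, 0.144]
tool_rot: [1.08, 2.945, 0.006]
contact_force: [-0.2, 0.2, -1.1]
opening: 0.0149
```

```bash
python3 go.py .527 .013 .135 16.1
```

```text
t 5.97 pos [0.4981 0.2201 0.144 ] psi 49.7 open 0.0149 F [-0.2  0.2 -1.1]
total d(cm) [-15.59 -13.94   0.88] w [0.006 0.002 0.587] n 4
  row [-3.9  -3.48  0.22] [0.002 0.    0.147]
  row [-4.36 -2.88  0.22] [0.002 0.    0.147]
  row [-4.74 -2.21  0.22] [0.002 0.    0.147]
  row [-5.01 -1.49  0.23] [0.002 0.    0.147]
```

>>> send_rows --series '[{"tx":-3.1,"ty":-2.8,"tz":0,"wx":0,"wy":0,"wz":0.11,"jaw":1},{"tx":-3.4,"ty":-2.4,"tz":0,"wx":0,"wy":0,"wz":0.11,"jaw":1},{"tx":-3.6,"ty":-2.1,"tz":0,"wx":0,"wy":0,"wz":0.11,"jaw":1},{"tx":-3.5,"ty":-1.6,"tz":0,"wx":0,"wy":0,"wz":0.11,"jaw":1},{"tx":-2,"ty":-0.7,"tz":0,"wx":0,"wy":0,"wz":0.06,"jaw":1}]'

```text
t: 6.6
tool_pos: [0.5145, 0.0327, 0.1329]
tool_rot: [-1.789, -2.572, 0.006]
contact_force: [-0.0, -0.3, -1.4]
opening: 0.0151
```

```bash
python3 go.py .527 .013 .135 16.1
```

```text
t 6.6 pos [0.5145 0.0327 0.1329] psi 20.4 open 0.0151 F [-0.  -0.3 -1.4]
total d(cm) [-2.28  0.49 -0.22] w [-0.008 -0.004  0.075] n 1
  row [-2.28  0.49 -0.22] [-0.008 -0.004  0.075]
```

>>> send_rows --series '[{"tx":-1.1,"ty":0.3,"tz":0,"wx":0,"wy":0,"wz":0.05,"jaw":1},{"tx":-0.8,"ty":0.2,"tz":0,"wx":0,"wy":0,"wz":0.02,"jaw":1},{"tx":0,"ty":0,"tz":0,"wx":0,"wy":0,"wz":0,"jaw":1}]'

```text
t: 6.98
tool_pos: [0.5239, 0.0156, 0.1285]
tool_rot: [-1.88, -2.499, 0.011]
contact_force: [-0.2, -0.4, -0.9]
opening: 0.0149
```

```bash
python3 go.py .527 .013 .05 16.1;python3 - <<'E'
from h import *
import pickle
pickle.dump(ctrl.camera_info('wrist'),open('w6.pkl','wb'))
im=cv2.cvtColor(ctrl.get_image('wrist'),4);cv2.imwrite('pics/w6.png',im)
im=cv2.cvtColor(ctrl.get_image('scene'),4);cv2.imwrite('pics/s6.png',cv2.resize(im[140:260,240:380],None,fx=5,fy=5,interpolation=2))
E
```

```text
t 6.97 pos [0.5239 0.0156 0.1285] psi 16.1 open 0.0149 F [-0.2 -0.4 -0.9]
total d(cm) [-0.39  0.34  7.84] w [-0.014 -0.007 -0.   ] n 2
  row [-0.2   0.17  3.92] [-0.007 -0.004 -0.   ]
  row [-0.18  0.14  3.92] [-0.007 -0.004 -0.   ]
```

View pics/w6.png

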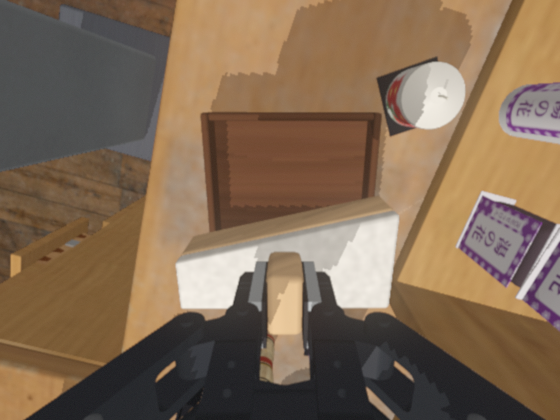

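View pics/s6.png

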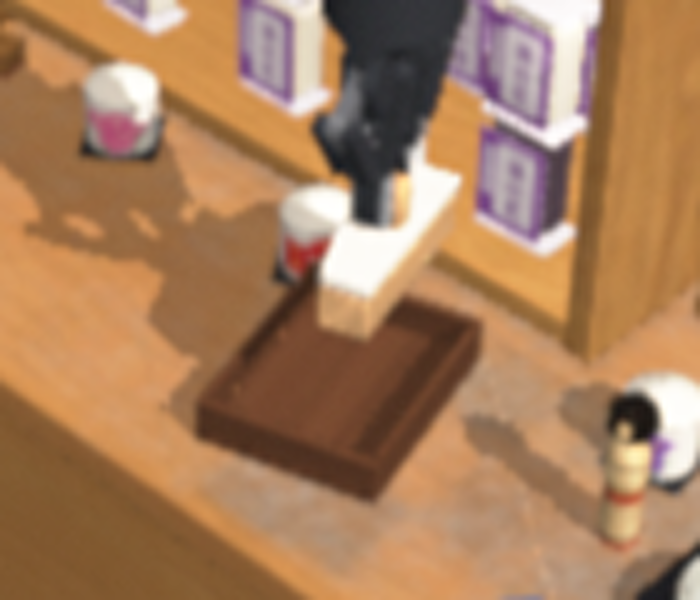

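```bash
python3 - <<'E'
from meas import *
i=pickle.load(open('w6.pkl','rb'));im=cv2.imread('pics/w6.png')
cv2.imwrite('pics/w6z.png',cv2.resize(im[95:245,190:400],None,fx=3.6,fy=3.6,interpolation=2))
P=[ray(i,u,.03)[:2] for u in((203,114.5),(380,113))]
print(P,np.linalg.norm(P[0]-P[1]));a=np.array([np.cos(np.radians(16.1)),np.sin(np.radians(16.1))]);n=np.array([-a[1],a[0]])
c=np.array([.52,.0375])
for p in P: print((p-c)@a,(p-c)@n)
q=lids(im,[(170,195,405,312)],vmin=140)[0];o=ctrl.get_obs();zl=o['tool_pos'][2]-.0246+.036
r=boxpose([ray(i,u,zl) for u in q]);print(q.round(1).tolist(),r,o['tool_pos'],(r[1]-c)@a,(r[1]-c)@n)
E
```

```text
[array([0.44010463, 0.07032052]), array([0.569584  , 0.10885843])] 0.13509284796655355
-0.06766019293704244 0.05368943237789996
0.0674280131446512 0.054809320472409336
[[388.4, 307.8], [180.4, 309.0], [174.0, 256.7], [400.1, 208.6]] (np.float64(17.113729244228125), array([0.5220701 , 0.01512863]), array([0.11066588, 0.03088931, 0.11373179, 0.05495663])) [0.52374844 0.01603456 0.12872346] -0.004215000935115296 -0.02206801200474912
```

View pics/w6z.png

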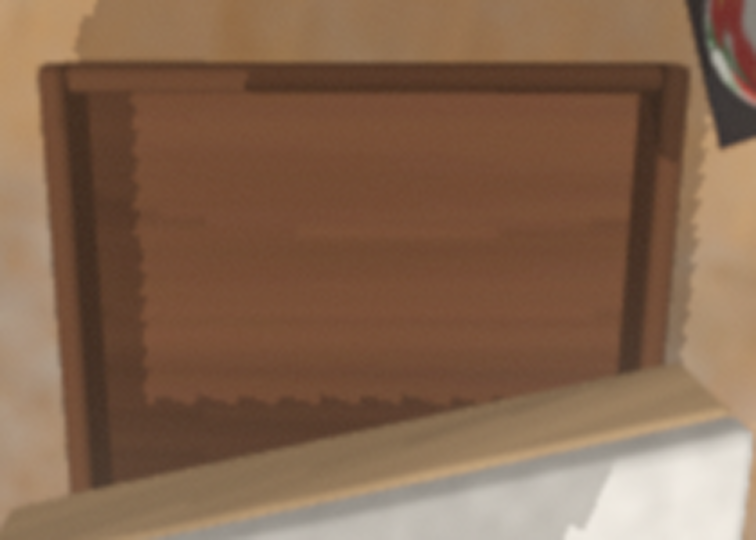

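>>> send_rows --series '[{"tx":-0.4,"ty":0.3,"tz":2,"wx":0,"wy":0,"wz":0,"jaw":1},{"tx":0,"ty":0,"tz":2,"wx":0,"wy":0,"wz":0,"jaw":1},{"tx":0,"ty":0,"tz":0,"wx":0,"wy":0,"wz":0,"jaw":1}]'

```text
t: 7.45
tool_pos: [0.5278, 0.0152, 0.0888]
tool_rot: [-1.875, -2.505, 0.009]
contact_force: [0.1, 0.3, -1.8]
opening: 0.0148
```

```bash
python3 go.py .527 .0125 .031 16.1;python3 - <<'E'
from h import *
import pickle
im=cv2.cvtColor(ctrl.get_image('wrist'),4);cv2.imwrite('pics/w7.png',im)
im=cv2.cvtColor(ctrl.get_image('scene'),4);cv2.imwrite('pics/s7.png',cv2.resize(im[140:260,240:380],None,fx=5,fy=5,interpolation=2))
E
```

```text
t 7.45 pos [0.5278 0.0152 0.0888] psi 16.4 open 0.0148 F [ 0.1  0.3 -1.8]
total d(cm) [-0.28 -0.08  5.77] w [-0.012 -0.007  0.005] n 1
  row [-0.28 -0.08  5.77] [-0.012 -0.007  0.005]
```

View pics/w7.png

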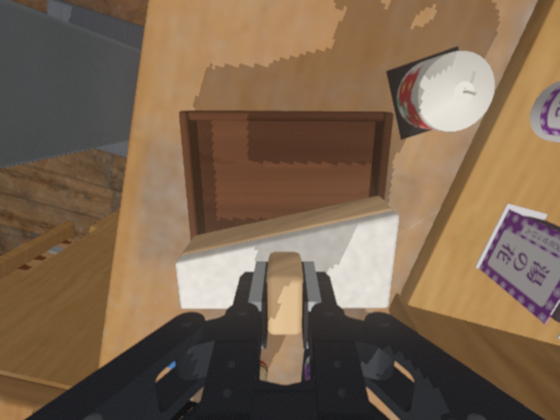

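View pics/s7.png

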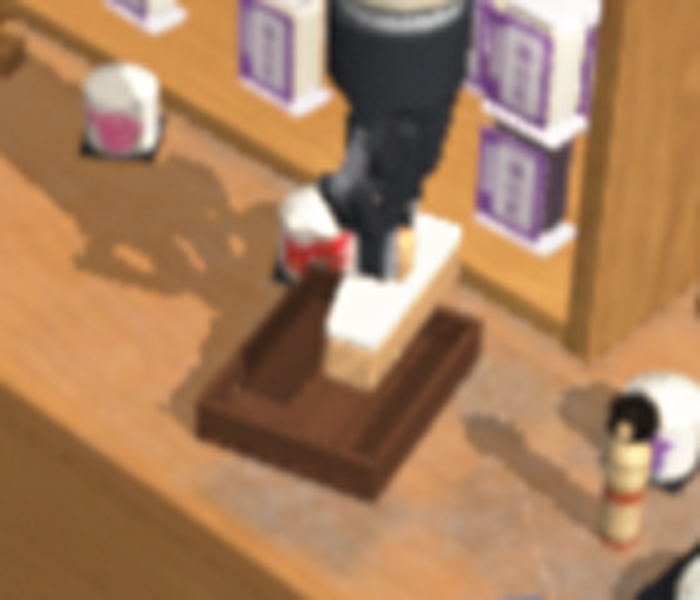

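>>> send_rows --series '[{"tx":-0.3,"ty":-0.1,"tz":1.5,"wx":-0.01,"wy":-0.005,"wz":0.005,"jaw":1},{"tx":0,"ty":0,"tz":1.0,"wx":0,"wy":0,"wz":0,"jaw":1},{"tx":0,"ty":0,"tz":0,"wx":0,"wy":0,"wz":0,"jaw":1}]'

```text
t: 7.92
tool_pos: [0.5318, 0.0122, 0.0691]
tool_rot: [1.884, 2.506, 0.008]
contact_force: [0.8, 0.8, -1.3]
opening: 0.0148
```

```bash
python3 go.py .527 .0125 .031 16.1
```

```text
t 7.92 pos [0.5318 0.0122 0.0691] psi 16.1 open 0.0148 F [ 0.8  0.8 -1.3]
total d(cm) [ 0.17 -0.48  3.81] w [0.008 0.002 0.001] n 1
  row [ 0.17 -0.48  3.81] [0.008 0.002 0.001]
```

>>> send_rows --series '[{"tx":0.2,"ty":-0.4,"tz":0.5,"wx":0.005,"wy":0,"wz":0,"jaw":1},{"tx":0,"ty":0,"tz":0.5,"wx":0,"wy":0,"wz":0,"jaw":1},{"tx":0,"ty":0,"tz":0,"wx":0,"wy":0,"wz":0,"jaw":1}]'

```text
t: 8.3
tool_pos: [0.5282, 0.0131, 0.0599]
tool_rot: [1.885, 2.508, 0.003]
contact_force: [0.1, -0.1, -0.3]
opening: 0.0146
```

```bash
python3 go.py .527 .0125 .031 16.1
```

```text
t 8.3 pos [0.5282 0.0131 0.0599] psi 16.2 open 0.0146 F [ 0.1 -0.1 -0.3]
total d(cm) [-0.02 -0.14  2.89] w [0.004 0.003 0.001] n 1
  row [-0.02 -0.14  2.89] [0.004 0.003 0.001]
```

>>> send_rows --series '[{"tx":0,"ty":-0.1,"tz":0.9,"wx":0.004,"wy":0,"wz":0,"jaw":1},{"tx":0,"ty":-0.1,"tz":0.8,"wx":0,"wy":0,"wz":0,"jaw":1},{"tx":0,"ty":0,"tz":0.4,"wx":0,"wy":0,"wz":0,"jaw":1},{"tx":0,"ty":0,"tz":0,"wx":0,"wy":0,"wz":0,"jaw":1}]'

```text
t: 8.8
tool_pos: [0.5259, 0.0124, 0.037]
tool_rot: [1.887, 2.51, -0.003]
contact_force: [-0.7, 0.6, -1.7]
opening: 0.0154
```

```bash
python3 go.py .527 .0125 .031 16.1; python3 - <<'E'
from h import *
im=cv2.cvtColor(ctrl.get_image('scene'),4);cv2.imwrite('pics/s8.png',cv2.resize(im[140:260,240:380],None,fx=5,fy=5,interpolation=2))
im=cv2.cvtColor(ctrl.get_image('wrist'),4);cv2.imwrite('pics/w8.png',im)
E
```

```text
t 8.8 pos [0.5259 0.0124 0.037 ] psi 16.1 open 0.0154 F [-0.7  0.6 -1.7]
total d(cm) [-0.02  0.11  0.6 ] w [-0.001  0.002  0.001] n 1
  row [-0.02  0.11  0.6 ] [-0.001  0.002  0.001]
```

View pics/s8.png

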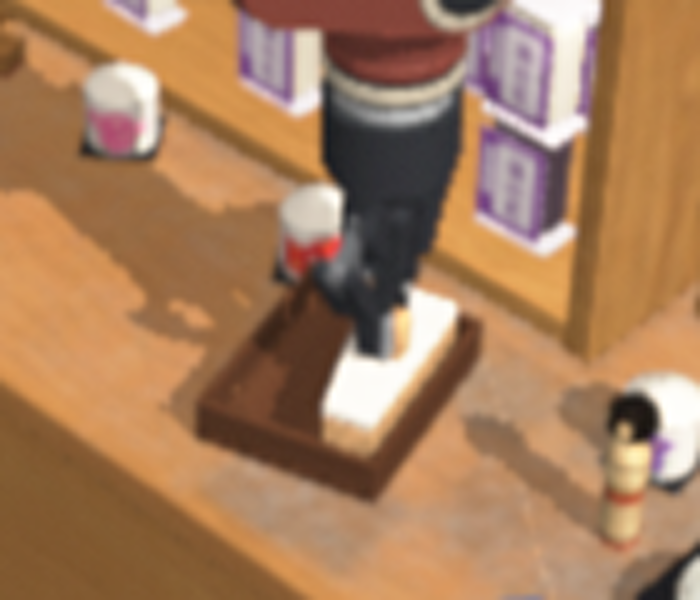

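View pics/w8.png

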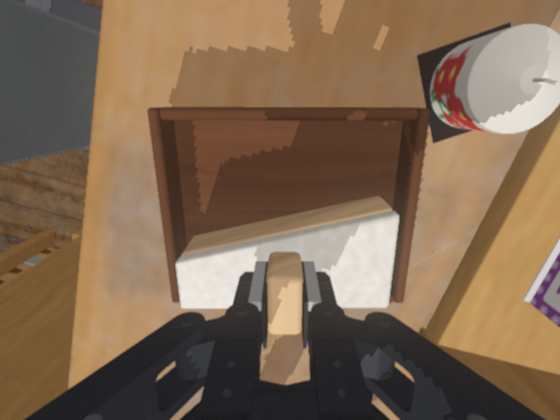

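>>> send_rows --series '[{"tx":0,"ty":0.1,"tz":0.4,"wx":0,"wy":0,"wz":0,"jaw":1},{"tx":0,"ty":0,"tz":0.2,"wx":0,"wy":0,"wz":0,"jaw":1},{"tx":0,"ty":0,"tz":0,"wx":0,"wy":0,"wz":0,"jaw":1}]'

```text
t: 9.28
tool_pos: [0.5279, 0.0126, 0.0319]
tool_rot: [1.885, 2.509, -0.001]
contact_force: [0.7, -0.7, -0.7]
opening: 0.0148
```

>>> send_rows --series '[{"tx":0,"ty":0,"tz":0.2,"wx":0,"wy":0,"wz":0,"jaw":1},{"tx":0,"ty":0,"tz":0.2,"wx":0,"wy":0,"wz":0,"jaw":1}]'

```text
t: 9.52
tool_pos: [0.5286, 0.0125, 0.0304]
tool_rot: [1.885, 2.509, -0.002]
contact_force: [-9.5, 0.6, 17.6]
opening: 0.015
```

Contact came at TCP 0.0304, against 0.0306 expected for the tray floor. I'll release.

>>> send_rows --series '[{"tx":0,"ty":0,"tz":-0.1,"wx":0,"wy":0,"wz":0,"jaw":1},{"tx":0,"ty":0,"tz":0,"wx":0,"wy":0,"wz":0,"jaw":0.4},{"tx":0,"ty":0,"tz":0,"wx":0,"wy":0,"wz":0,"jaw":0.4},{"tx":0,"ty":0,"tz":0,"wx":0,"wy":0,"wz":0,"jaw":0.4}]'

```text
t: 10.02
tool_pos: [0.5293, 0.0124, 0.0319]
tool_rot: [1.884, 2.508, -0.001]
contact_force: [0.5, 0.2, 0.1]
opening: 0.0512
```

>>> send_rows --series '[{"tx":0,"ty":0,"tz":-3,"wx":0,"wy":0,"wz":0,"jaw":0.4},{"tx":0,"ty":0,"tz":-5,"wx":0,"wy":0,"wz":0,"jaw":0},{"tx":0,"ty":0,"tz":-5,"wx":0,"wy":0,"wz":0,"jaw":0},{"tx":0,"ty":0,"tz":-2,"wx":0,"wy":0,"wz":0,"jaw":0}]'

```text
t: 10.52
tool_pos: [0.5264, 0.0131, 0.1824]
tool_rot: [-1.886, -2.51, 0.007]
contact_force: [0.5, -1.0, 0.4]
opening: 0.0854
```

```bash
python3 go.py .396 -.295 .17 -41.1
```

```text
t 10.53 pos [0.5264 0.0131 0.1824] psi 16.2 open 0.0854 F [ 0.5 -1.   0.4]
total d(cm) [-25.97 -21.09   1.37] w [-0.004  0.003  0.999] n 6
  row [-4.33 -3.52  0.23] [-0.001  0.001  0.167]
  row [-4.85 -2.75  0.22] [-0.001  0.001  0.167]
  row [-5.24 -1.91  0.22] [-0.001  0.001  0.167]
  row [-5.48 -1.01  0.22] [-0.001  0.001  0.167]
  row [-5.58 -0.09  0.21] [-0.001  0.001  0.167]
  row [-5.51  0.84  0.21] [-0.001  0.001  0.167]
```

>>> send_rows --series '[{"tx":-4.3,"ty":-3.5,"tz":0,"wx":0,"wy":0,"wz":0.165,"jaw":0},{"tx":-4.8,"ty":-2.8,"tz":0,"wx":0,"wy":0,"wz":0.165,"jaw":0},{"tx":-5.2,"ty":-2,"tz":0,"wx":0,"wy":0,"wz":0.165,"jaw":0},{"tx":-5.4,"ty":-1,"tz":0,"wx":0,"wy":0,"wz":0.165,"jaw":0},{"tx":-5.4,"ty":-0.1,"tz":0,"wx":0,"wy":0,"wz":0.165,"jaw":0}]'

```text
t: 11.15
tool_pos: [0.4162, -0.2438, 0.1872]
tool_rot: [2.744, 1.516, 0.003]
contact_force: [1.1, -0.4, 0.1]
opening: 0.0854
```

```bash
python3 go.py .396 -.295 .19 -41.1
```

```text
t 11.15 pos [ 0.4162 -0.2438  0.1872] psi -32.1 open 0.0854 F [ 1.1 -0.4  0.1]
total d(cm) [-5.41  1.01 -0.26] w [0.007 0.001 0.156] n 1
  row [-5.41  1.01 -0.26] [0.007 0.001 0.156]
```

>>> send_rows --series '[{"tx":-3.0,"ty":0.4,"tz":0,"wx":0,"wy":0,"wz":0.09,"jaw":0},{"tx":-1.5,"ty":0.3,"tz":0,"wx":0,"wy":0,"wz":0.04,"jaw":0},{"tx":0,"ty":0,"tz":0,"wx":0,"wy":0,"wz":0,"jaw":0},{"tx":0,"ty":0,"tz":0,"wx":0,"wy":0,"wz":0,"jaw":0}]'

```text
t: 11.65
tool_pos: [0.395, -0.2877, 0.1868]
tool_rot: [2.843, 1.324, 0.004]
contact_force: [-0.2, 0.4, -0.1]
opening: 0.0853
```

```bash
python3 go.py .396 -.295 .19 -41.1; python3 - <<'E'
from h import *
import pickle
pickle.dump(ctrl.camera_info('wrist'),open('w9.pkl','wb'))
im=cv2.cvtColor(ctrl.get_image('wrist'),4);cv2.imwrite('pics/w9.png',im)
im=cv2.cvtColor(ctrl.get_image('top'),4);cv2.imwrite('pics/top9.png',im);cv2.imwrite('pics/t9.png',cv2.resize(im[130:260,200:450],None,fx=3,fy=3,interpolation=2))
im=cv2.cvtColor(ctrl.get_image('scene'),4);cv2.imwrite('pics/scene9.png',im)
E
```

```text
t 11.65 pos [ 0.395  -0.2877  0.1868] psi -40.1 open 0.0853 F [-0.2  0.4 -0.1]
total d(cm) [-0.49  0.55 -0.31] w [ 0.006 -0.     0.018] n 1
  row [-0.49  0.55 -0.31] [ 0.006 -0.     0.018]
```

View pics/w9.png

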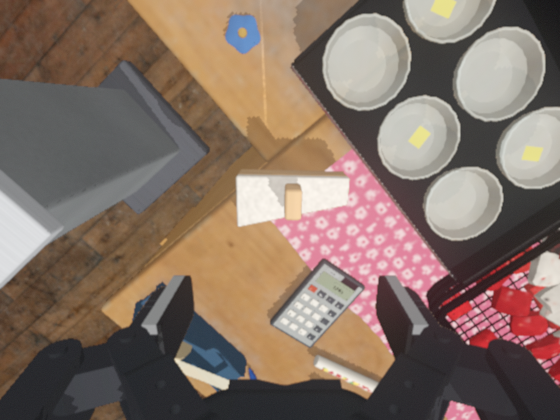

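View pics/t9.png

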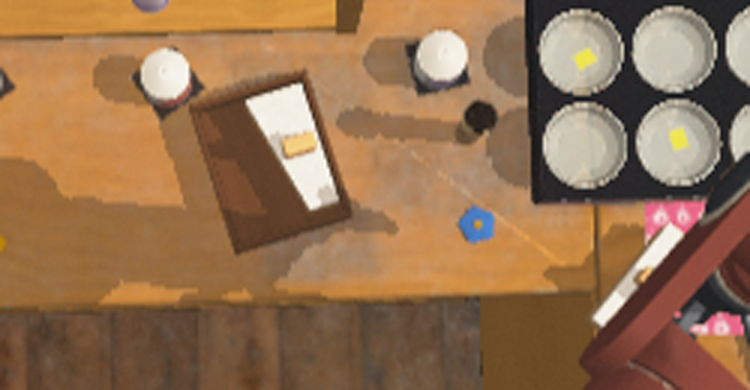

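View pics/scene9.png

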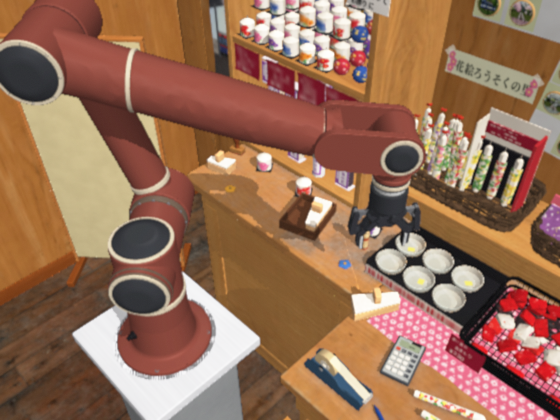

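```bash
python3 - <<'E'
from meas import *
i=pickle.load(open('w9.pkl','rb'));im=cv2.imread('pics/w9.png')
q=lids(im,[(225,168,356,232)],vmin=150,amax=35)[0];print(q.round(1).tolist())
b=cv2.resize(im[160:240,220:365],None,fx=5,fy=5,interpolation=2)
cv2.polylines(b,[((q-[220,160]+.5)*5).astype(int)],True,(0,0,255),1);cv2.imwrite('pics/w9z.png',b)
r=boxpose([ray(i,u,.036) for u in q]);print(r)
si=ctrl.camera_info('scene');sq=lids(cv2.imread('pics/scene0.png'),[(345,280,405,325)])[0]
ti=ctrl.camera_info('top');tq=lids(cv2.imread('pics/top0.png'),[(390,198,440,255)])[0]
for u in q:
    X=ray(i,u,.036);v=min(sq,key=lambda s:np.linalg.norm(s-proj(si,X)));w=min(tq,key=lambda s:np.linalg.norm(s-proj(ti,X)))
    print((tri([(i,u),(si,v)])[0]*1000).round(1),(tri([(i,u),(ti,w)])[0]*1000).round(1),(X*1000).round(1))
E
```

```text
[[346.7, 176.6], [357.2, 205.1], [237.3, 225.4], [235.5, 174.6]]
(np.float64(138.82519777838888), array([ 0.39652578, -0.29579889]), array([0.03171806, 0.12367429, 0.05306131, 0.1086152 ]))
[ 451.7 -317.    36. ] [ 450.8 -316.8   32.2] [ 450.9 -316.1   36. ]
[ 437.9 -343.7   32.3] [ 440.  -351.    20.9] [ 441.6 -346.5   36. ]
[ 331.8 -285.3   29.8] [ 331.2 -287.5   27.8] [ 334.4 -284.7   36. ]
[ 368.1 -243.3   35.1] [ 368.4 -244.7   32.9] [ 369.1 -244.6   36. ]
```

View pics/w9z.png

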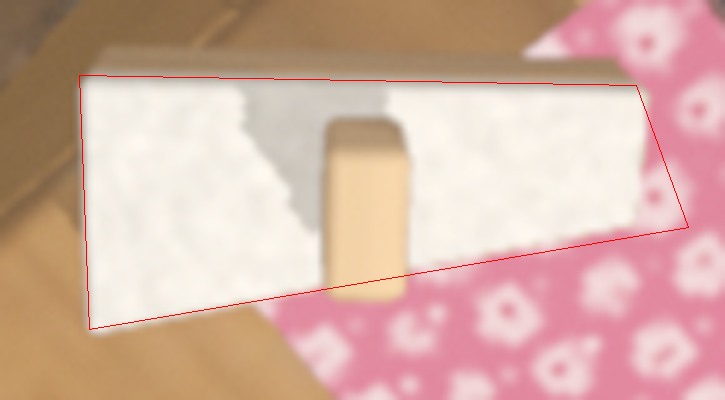

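Box b's lid spans (80,75) to (640,225) in the crop. Its grip is at about (0.3965, -0.2958) and its heading is 138.9°. The straight-side corners triangulate to 33–36 mm high, so it stands level with the counter. I'll descend.

>>> send_rows --series '[{"tx":-0.4,"ty":0.5,"tz":3,"wx":0.006,"wy":0,"wz":0.016,"jaw":0},{"tx":0,"ty":0,"tz":4,"wx":0,"wy":0,"wz":0,"jaw":0},{"tx":0,"ty":0,"tz":2.5,"wx":0,"wy":0,"wz":0,"jaw":0},{"tx":0,"ty":0,"tz":0,"wx":0,"wy":0,"wz":0,"jaw":0}]'

```text
t: 12.3
tool_pos: [0.3992, -0.2923, 0.0911]
tool_rot: [2.851, 1.311, 0.003]
contact_force: [-0.2, 0.2, 0.2]
opening: 0.0855
```

```bash
python3 go.py .3965 -.2958 .0245 -41.1
```

```text
t 12.3 pos [ 0.3992 -0.2923  0.0911] psi -40.6 open 0.0855 F [-0.2  0.2  0.2]
total d(cm) [-0.44  0.    6.66] w [ 0.004 -0.     0.009] n 2
  row [-0.22  0.    3.33] [ 0.002 -0.     0.004]
  row [-0.22  0.01  3.33] [ 0.002 -0.     0.004]
```

>>> send_rows --series '[{"tx":-0.4,"ty":0,"tz":2,"wx":0.003,"wy":0,"wz":0.01,"jaw":0},{"tx":0,"ty":0,"tz":1.2,"wx":0,"wy":0,"wz":0,"jaw":0},{"tx":0,"ty":0,"tz":0,"wx":0,"wy":0,"wz":0,"jaw":0}]'

```text
t: 12.68
tool_pos: [0.3981, -0.2962, 0.0595]
tool_rot: [2.857, 1.298, 0.003]
contact_force: [-0.1, 0.4, 0.8]
opening: 0.0854
```

```bash
python3 go.py .3965 -.2958 .0245 -41.1;python3 - <<'E'
from h import *
im=cv2.cvtColor(ctrl.get_image('wrist'),4);cv2.imwrite('pics/w10.png',im)
E
```

```text
t 12.68 pos [ 0.3981 -0.2962  0.0595] psi -41.1 open 0.0854 F [-0.1  0.4  0.8]
total d(cm) [-0.07 -0.16  3.5 ] w [ 0.004  0.    -0.001] n 1
  row [-0.07 -0.16  3.5 ] [ 0.004  0.    -0.001]
```

View pics/w10.png

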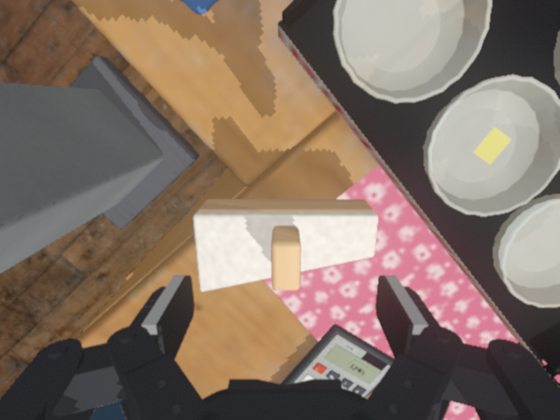

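>>> send_rows --series '[{"tx":-0.1,"ty":-0.1,"tz":1.5,"wx":0.003,"wy":0,"wz":0,"jaw":0},{"tx":0,"ty":0,"tz":1.2,"wx":0,"wy":0,"wz":0,"jaw":0},{"tx":0,"ty":0,"tz":0.3,"wx":0,"wy":0,"wz":0,"jaw":0},{"tx":0,"ty":0,"tz":0,"wx":0,"wy":0,"wz":0,"jaw":0}]'

```text
t: 13.22
tool_pos: [0.3974, -0.2973, 0.0289]
tool_rot: [2.857, 1.298, 0.002]
contact_force: [0.5, 0.0, 0.5]
opening: 0.0853
```

```bash
python3 go.py .3965 -.2958 .0245 -41.1
```

```text
t 13.22 pos [ 0.3974 -0.2973  0.0289] psi -41.2 open 0.0853 F [0.5 0.  0.5]
total d(cm) [ 0.05 -0.17  0.44] w [ 0.004  0.    -0.001] n 1
  row [ 0.05 -0.17  0.44] [ 0.004  0.    -0.001]
```

>>> send_rows --series '[{"tx":0.1,"ty":-0.2,"tz":0.4,"wx":0.003,"wy":0,"wz":0,"jaw":0},{"tx":0,"ty":0,"tz":0,"wx":0,"wy":0,"wz":0,"jaw":1},{"tx":0,"ty":0,"tz":0,"wx":0,"wy":0,"wz":0,"jaw":1},{"tx":0,"ty":0,"tz":0,"wx":0,"wy":0,"wz":0,"jaw":1},{"tx":0,"ty":0,"tz":0,"wx":0,"wy":0,"wz":0,"jaw":1}]' --squeeze 60

```text
t: 13.85
tool_pos: [0.3975, -0.2959, 0.0261]
tool_rot: [2.858, 1.298, 0.001]
contact_force: [2.1, -2.1, -1.4]
opening: 0.0144
```

>>> send_rows --series '[{"tx":0,"ty":0,"tz":0,"wx":0,"wy":0,"wz":0,"jaw":1},{"tx":0,"ty":0,"tz":0,"wx":0,"wy":0,"wz":0,"jaw":1}]'

```text
t: 14.1
tool_pos: [0.3974, -0.2959, 0.026]
tool_rot: [2.858, 1.298, 0.001]
contact_force: [0.2, -1.1, -0.0]
opening: 0.0147
```

```bash
python3 go.py .3965 -.2958 .0245 -41.1
```

```text
t 14.1 pos [ 0.3974 -0.2959  0.026 ] psi -41.1 open 0.0147 F [ 0.2 -1.1 -0. ]
total d(cm) [-0.05 -0.07  0.15] w [ 0.003  0.    -0.001] n 1
  row [-0.05 -0.07  0.15] [ 0.003  0.    -0.001]
```

>>> send_rows --series '[{"tx":0,"ty":0,"tz":-1.5,"wx":0,"wy":0,"wz":0,"jaw":1},{"tx":0,"ty":0,"tz":-4.5,"wx":0,"wy":0,"wz":0,"jaw":1},{"tx":0,"ty":0,"tz":-5,"wx":0,"wy":0,"wz":0,"jaw":1},{"tx":0,"ty":0,"tz":-4,"wx":0,"wy":0,"wz":0,"jaw":1},{"tx":0,"ty":0,"tz":0,"wx":0,"wy":0,"wz":0,"jaw":1}]'

```text
t: 14.72
tool_pos: [0.3961, -0.2945, 0.1821]
tool_rot: [2.859, 1.299, 0.0]
contact_force: [0.3, -0.5, -1.8]
opening: 0.0148
```

```bash
python3 go.py .513 .062 .19 16.1; python3 - <<'E'
from meas import *
# box a position in tray from top view
ti=ctrl.camera_info('top');t=cv2.imread('pics/top9.png')
q=lids(t,[(278,154,318,204)])[0];r=boxpose([ray(ti,u,.042) for u in q]);c=np.array([.52,.037]);a=np.array([np.cos(np.radians(16.1)),np.sin(np.radians(16.1))]);n=np.array([-a[1],a[0]])
print(q.round(1).tolist(),r,(r[1]-c)@a,(r[1]-c)@n)
im=cv2.cvtColor(ctrl.get_image('wrist'),4);cv2.imwrite('pics/w11.png',im)
E
```

```text
t 14.72 pos [ 0.3961 -0.2945  0.1821] psi -41.1 open 0.0148 F [ 0.3 -0.5 -1.8]
total d(cm) [ 34.54 -14.66  -0.82] w [ 0.001  0.001 -0.999] n 6
  row [ 5.76 -2.44 -0.14] [ 0.     0.    -0.167]
  row [ 6.08 -1.45 -0.13] [ 0.     0.    -0.167]
  row [ 6.24 -0.43 -0.13] [ 0.     0.    -0.167]
  row [ 6.22  0.61 -0.13] [ 0.     0.    -0.167]
  row [ 6.04  1.64 -0.13] [ 0.     0.    -0.167]
  row [ 5.68  2.61 -0.13] [ 0.     0.    -0.167]
[[312.6, 196.1], [302.9, 199.7], [280.8, 163.0], [299.8, 157.0]] (np.float64(16.141136793599568), array([0.52838406, 0.01248376]), array([0.02768835, 0.11587001, 0.05370187, 0.11156987])) 0.0012565204604889964 -0.025879712131454468
```

View pics/w11.png

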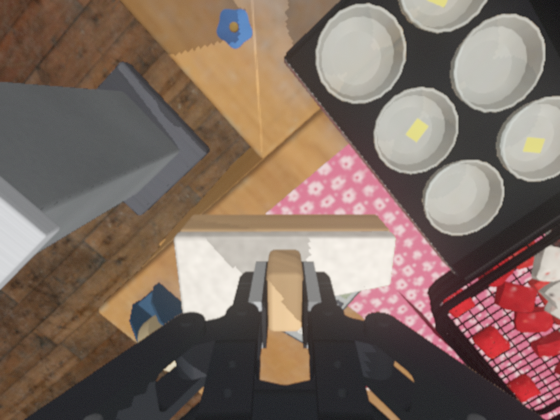

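>>> send_rows --series '[{"tx":3.5,"ty":-1.5,"tz":-0.3,"wx":0,"wy":0,"wz":-0.1,"jaw":1},{"tx":5,"ty":-1.7,"tz":-0.3,"wx":0,"wy":0,"wz":-0.14,"jaw":1},{"tx":5.2,"ty":-0.9,"tz":-0.3,"wx":0,"wy":0,"wz":-0.14,"jaw":1},{"tx":5.2,"ty":0,"tz":-0.3,"wx":0,"wy":0,"wz":-0.14,"jaw":1},{"tx":5.2,"ty":0.8,"tz":-0.3,"wx":0,"wy":0,"wz":-0.14,"jaw":1}]'

```text
t: 15.4
tool_pos: [0.4673, -0.051, 0.1842]
tool_rot: [-2.257, -2.157, 0.009]
contact_force: [1.3, 0.1, -1.6]
opening: 0.0149
```

```bash
python3 go.py .513 .0615 .17 16.1
```

```text
t 15.4 pos [ 0.4673 -0.051   0.1842] psi -2.6 open 0.0149 F [ 1.3  0.1 -1.6]
total d(cm) [11.43  4.08  1.45] w [-0.017 -0.012 -0.326] n 2
  row [5.71 2.04 0.73] [-0.008 -0.006 -0.163]
  row [5.31 2.94 0.71] [-0.008 -0.006 -0.163]
```

>>> send_rows --series '[{"tx":4,"ty":1.4,"tz":0,"wx":-0.005,"wy":-0.004,"wz":-0.12,"jaw":1},{"tx":3.8,"ty":1.8,"tz":0,"wx":-0.005,"wy":-0.004,"wz":-0.1,"jaw":1},{"tx":1.8,"ty":1,"tz":0,"wx":0,"wy":0,"wz":-0.06,"jaw":1},{"tx":0,"ty":0,"tz":0,"wx":0,"wy":0,"wz":0,"jaw":1}]'

```text
t: 15.9
tool_pos: [0.4999, 0.0544, 0.1741]
tool_rot: [-1.913, -2.465, 0.018]
contact_force: [0.5, -0.9, -1.5]
opening: 0.0148
```

```bash
python3 go.py .513 .0615 .09 16.1
```

```text
t 15.9 pos [0.4999 0.0544 0.1741] psi 14.4 open 0.0148 F [ 0.5 -0.9 -1.5]
total d(cm) [0.28 1.63 8.38] w [-0.022 -0.01  -0.03 ] n 2
  row [0.14 0.82 4.19] [-0.011 -0.005 -0.015]
  row [0.15 0.77 4.2 ] [-0.011 -0.005 -0.015]
```

>>> send_rows --series '[{"tx":0.2,"ty":1.0,"tz":2.5,"wx":-0.012,"wy":-0.006,"wz":-0.02,"jaw":1},{"tx":0.1,"ty":0.4,"tz":2.5,"wx":-0.006,"wy":-0.004,"wz":-0.01,"jaw":1},{"tx":0,"ty":0,"tz":0,"wx":0,"wy":0,"wz":0,"jaw":1},{"tx":0,"ty":0,"tz":0,"wx":0,"wy":0,"wz":0,"jaw":1}]'

```text
t: 16.4
tool_pos: [0.5085, 0.0586, 0.1184]
tool_rot: [-1.889, -2.5, 0.014]
contact_force: [0.2, -0.4, -2.0]
opening: 0.0147
```

```bash
python3 go.py .513 .0615 .09 16.1; python3 - <<'E'
from h import *
im=cv2.cvtColor(ctrl.get_image('wrist'),4);cv2.imwrite('pics/w12.png',im)
im=cv2.cvtColor(ctrl.get_image('scene'),4);cv2.imwrite('pics/s12.png',cv2.resize(im[140:260,240:380],None,fx=5,fy=5,interpolation=2))
E
```

```text
t 16.4 pos [0.5085 0.0586 0.1184] psi 15.9 open 0.0147 F [ 0.2 -0.4 -2. ]
total d(cm) [0.15 0.55 2.83] w [-0.012 -0.001 -0.004] n 1
  row [0.15 0.55 2.83] [-0.012 -0.001 -0.004]
```

View pics/w12.png

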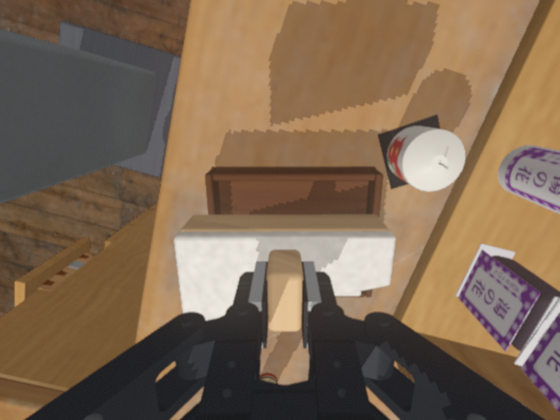

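View pics/s12.png

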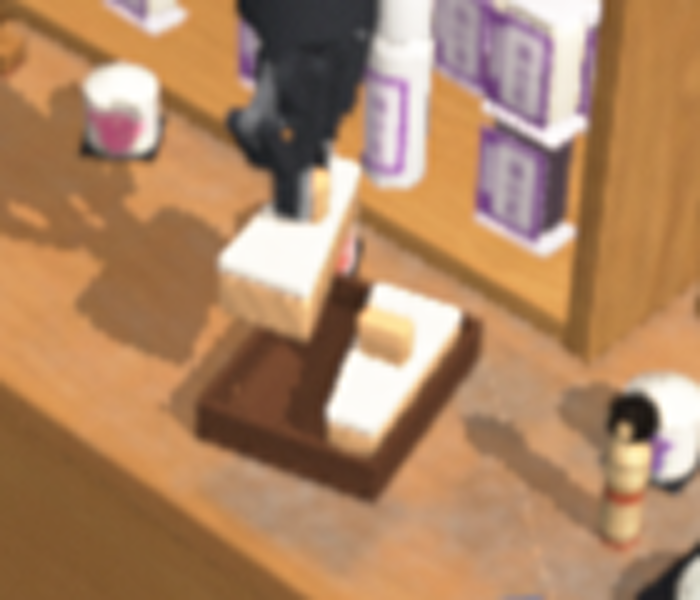

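>>> send_rows --series '[{"tx":0.2,"ty":0.4,"tz":1.5,"wx":-0.01,"wy":0,"wz":-0.004,"jaw":1},{"tx":0,"ty":0.1,"tz":1.2,"wx":0,"wy":0,"wz":0,"jaw":1},{"tx":0,"ty":0,"tz":0,"wx":0,"wy":0,"wz":0,"jaw":1}]'

```text
t: 16.88
tool_pos: [0.5138, 0.0619, 0.0913]
tool_rot: [1.888, 2.509, 0.003]
contact_force: [0.7, 0.5, -2.0]
opening: 0.0148
```

```bash
python3 go.py .513 .0615 .06 16.1; python3 - <<'E'
from meas import *
i=ctrl.camera_info('wrist');o=ctrl.get_obs();pickle.dump(i,open('w13.pkl','wb'))
im=cv2.cvtColor(ctrl.get_image('wrist'),4);cv2.imwrite('pics/w13.png',im)
E
```

```text
t 16.88 pos [0.5138 0.0619 0.0913] psi 16.1 open 0.0148 F [ 0.7  0.5 -2. ]
total d(cm) [-0.02 -0.09  3.13] w [ 0.002 -0.    -0.   ] n 1
  row [-0.02 -0.09  3.13] [ 0.002 -0.    -0.   ]
```

View pics/w13.png

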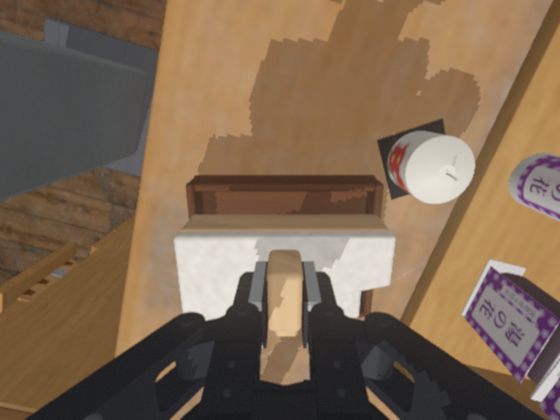

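```bash
python3 - <<'E'
from meas import *
i=pickle.load(open('w13.pkl','rb'));c=np.array([.52,.037]);a=np.array([np.cos(np.radians(16.1)),np.sin(np.radians(16.1))]);n=np.array([-a[1],a[0]])
for nm,u,z in(('lid L',(176,235),.1013),('lid R',(394,233.5),.1013),('bot L',(186,216),.065),('bot R',(388,215),.065),('rim L',(188,177),.03),('rim R',(382,176),.03)):
    p=ray(i,u,z)[:2]-c;print(nm,p@a,p@n)
E
```

```text
lid L -0.054128375168104516 0.046849629468475325
lid R 0.05383784598775828 0.047599524982565186
bot L -0.059987922611344634 0.04412720208090158
bot R 0.06230700869204933 0.0447116646792144
rim L -0.06715249372295025 0.06050772498965891
rim R 0.0671938312911576 0.06115627190402491
```

>>> send_rows --series '[{"tx":0,"ty":-0.1,"tz":1.3,"wx":0,"wy":0,"wz":0,"jaw":1},{"tx":0,"ty":0,"tz":1.2,"wx":0,"wy":0,"wz":0,"jaw":1},{"tx":0,"ty":0,"tz":0,"wx":0,"wy":0,"wz":0,"jaw":1}]'

```text
t: 17.3
tool_pos: [0.5132, 0.0617, 0.0652]
tool_rot: [1.888, 2.509, 0.003]
contact_force: [-0.7, -1.3, -1.9]
opening: 0.0147
```

```bash
python3 go.py .513 .0615 .032 16.1; python3 - <<'E'
from h import *
im=cv2.cvtColor(ctrl.get_image('wrist'),4);cv2.imwrite('pics/w14.png',im)
im=cv2.cvtColor(ctrl.get_image('scene'),4);cv2.imwrite('pics/s14.png',cv2.resize(im[140:260,240:380],None,fx=5,fy=5,interpolation=2))
E
```

```text
t 17.3 pos [0.5132 0.0617 0.0652] psi 16.1 open 0.0147 F [-0.7 -1.3 -1.9]
total d(cm) [-0.01 -0.04  3.32] w [ 0.003  0.    -0.   ] n 1
  row [-0.01 -0.04  3.32] [ 0.003  0.    -0.   ]
```

View pics/w14.png

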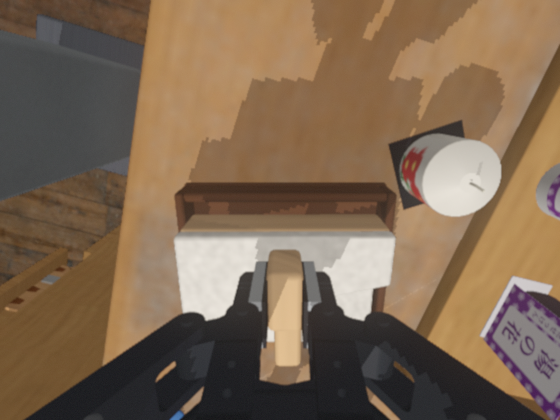

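View pics/s14.png

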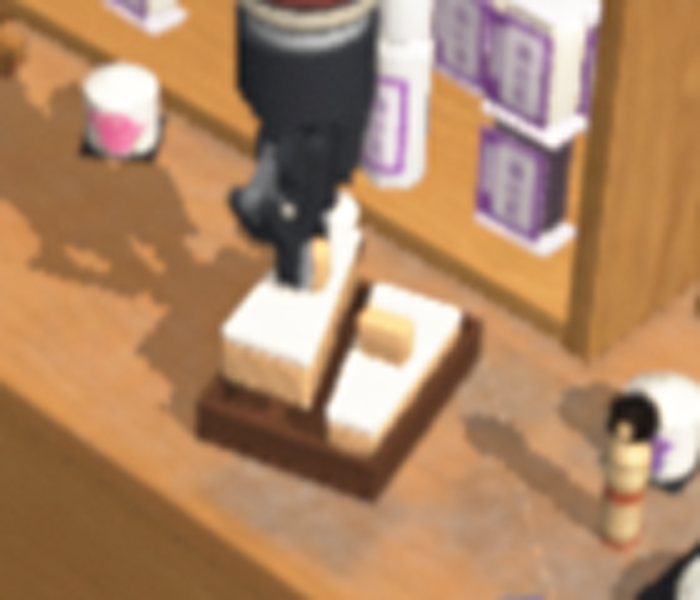

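>>> send_rows --series '[{"tx":0,"ty":0,"tz":1.0,"wx":0.002,"wy":0,"wz":0,"jaw":1},{"tx":0,"ty":0,"tz":0.9,"wx":0,"wy":0,"wz":0,"jaw":1},{"tx":0,"ty":0,"tz":0.5,"wx":0,"wy":0,"wz":0,"jaw":1},{"tx":0,"ty":0,"tz":0,"wx":0,"wy":0,"wz":0,"jaw":1}]'

```text
t: 17.9
tool_pos: [0.5148, 0.0617, 0.0413]
tool_rot: [1.887, 2.508, 0.004]
contact_force: [-0.3, 0.2, -1.9]
opening: 0.0148
```

```bash
python3 go.py .513 .0615 .032 16.1; python3 - <<'E'
from h import *
im=cv2.cvtColor(ctrl.get_image('wrist'),4);cv2.imwrite('pics/w15.png',im)
E
```

```text
t 17.9 pos [0.5148 0.0617 0.0413] psi 16.1 open 0.0148 F [-0.3  0.2 -1.9]
total d(cm) [ 0.03 -0.18  0.93] w [ 0.004  0.001 -0.   ] n 1
  row [ 0.03 -0.18  0.93] [ 0.004  0.001 -0.   ]
```

View pics/w15.png

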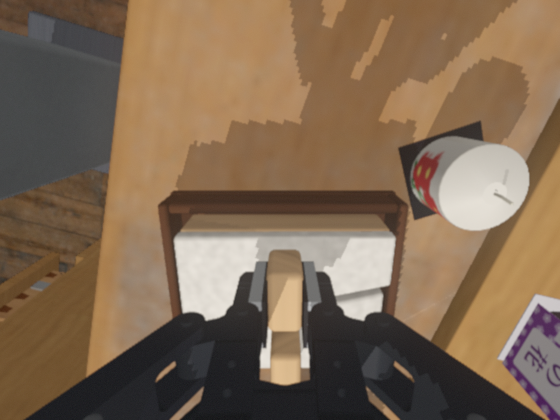

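Box b is inside the rim, with its straight side parallel to the wall. I'll lower it the last 9 mm.

>>> send_rows --series '[{"tx":0,"ty":-0.2,"tz":0.5,"wx":0.003,"wy":0,"wz":0,"jaw":1},{"tx":0,"ty":0,"tz":0.3,"wx":0,"wy":0,"wz":0,"jaw":1},{"tx":0,"ty":0,"tz":0.1,"wx":0,"wy":0,"wz":0,"jaw":1}]'

```text
t: 18.32
tool_pos: [0.5134, 0.0611, 0.0327]
tool_rot: [1.887, 2.508, 0.001]
contact_force: [0.5, -0.3, -1.7]
opening: 0.0151
```

>>> send_rows --series '[{"tx":0,"ty":0,"tz":0.1,"wx":0,"wy":0,"wz":0,"jaw":1}]'

```text
t: 18.45
tool_pos: [0.5136, 0.061, 0.0319]
tool_rot: [1.887, 2.508, 0.001]
contact_force: [-2.8, -0.3, 4.9]
opening: 0.0149
```

Contact came at 0.0319, against 0.032 expected. I'll release and retreat.

>>> send_rows --series '[{"tx":0,"ty":0,"tz":0,"wx":0,"wy":0,"wz":0,"jaw":0.4},{"tx":0,"ty":0,"tz":0,"wx":0,"wy":0,"wz":0,"jaw":0.4},{"tx":0,"ty":0,"tz":0,"wx":0,"wy":0,"wz":0,"jaw":0.4},{"tx":0,"ty":0,"tz":-0.5,"wx":0,"wy":0,"wz":0,"jaw":0.4}]'

```text
t: 18.95
tool_pos: [0.5144, 0.061, 0.038]
tool_rot: [1.886, 2.507, 0.003]
contact_force: [0.2, -0.2, -0.3]
opening: 0.0513
```

>>> send_rows --series '[{"tx":0,"ty":0,"tz":-3,"wx":0,"wy":0,"wz":0,"jaw":0.4},{"tx":0,"ty":0,"tz":-5,"wx":0,"wy":0,"wz":0,"jaw":0.4},{"tx":0,"ty":0,"tz":-5,"wx":0,"wy":0,"wz":0,"jaw":0.4},{"tx":0,"ty":-4,"tz":-4,"wx":0,"wy":0,"wz":0,"jaw":0},{"tx":-3,"ty":-5,"tz":-1,"wx":0,"wy":0,"wz":0,"jaw":0}]'

```text
t: 19.58
tool_pos: [0.4346, 0.0076, 0.225]
tool_rot: [1.881, 2.511, 0.001]
contact_force: [0.2, -0.7, 0.7]
opening: 0.0843
```

>>> send_rows --series '[{"tx":-5,"ty":-3,"tz":0,"wx":0,"wy":0,"wz":0,"jaw":0},{"tx":-6,"ty":-1,"tz":0,"wx":0,"wy":0,"wz":0,"jaw":0},{"tx":-6,"ty":0,"tz":0,"wx":0,"wy":0,"wz":0,"jaw":0},{"tx":-6,"ty":0,"tz":0,"wx":0,"wy":0,"wz":0,"jaw":0},{"tx":-2,"ty":0,"tz":0,"wx":0,"wy":0,"wz":0,"jaw":0}]'

```text
t: 20.2
tool_pos: [0.4663, -0.2517, 0.2332]
tool_rot: [1.872, 2.501, 0.007]
contact_force: [-0.9, 0.4, -0.4]
opening: 0.0852
```

```bash
python3 - <<'E'
from meas import *
o=ctrl.get_obs();print(o['t'],o['tool_pos'],o['opening'])
ti=ctrl.camera_info('top');im=cv2.cvtColor(ctrl.get_image('top'),4);cv2.imwrite('pics/top16.png',im);cv2.imwrite('pics/t16.png',cv2.resize(im[130:230,130:330],None,fx=4,fy=4,interpolation=2))
im=cv2.cvtColor(ctrl.get_image('scene'),4);cv2.imwrite('pics/s16.png',cv2.resize(im[140:260,200:360],None,fx=5,fy=5,interpolation=2))
E
```

```text
20.2 [ 0.46630543 -0.25167817  0.23317044] 0.08518141858465073
```

View pics/t16.png

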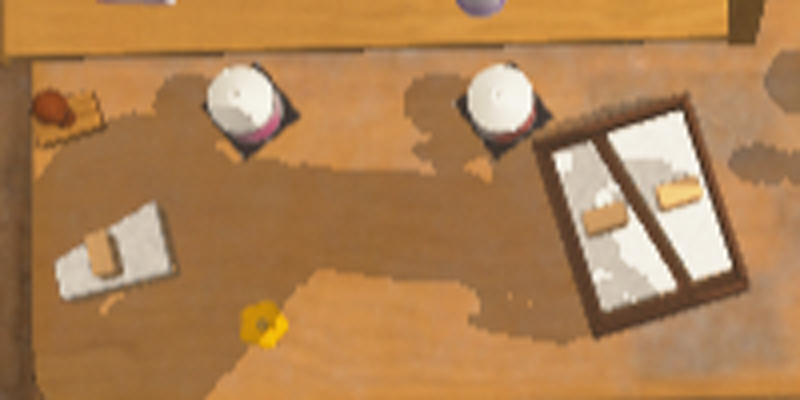

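View pics/s16.png

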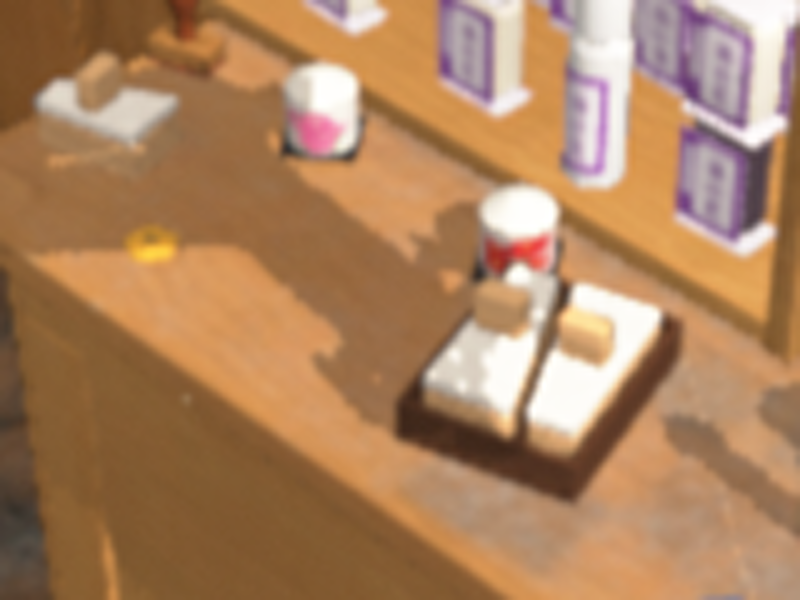

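Both boxes lie in the tray head to tail: b at t16 (615,225), a at (680,195), with an even diagonal gap between them. The small box is unmoved at (115,255). As a last check I'll triangulate the lid heights.

```bash
python3 - <<'E'
from h import *
ti=ctrl.camera_info('top');si=ctrl.camera_info('scene')
T=lambda p:np.array(p)/4-.375+[130,130];S=lambda p:np.array(p)/5-.4+[200,140]
for n,p,q in(('b near-left',(603,312),(424,397)),('b near-right',(676,291),(515,424)),('a far-right',(686,110),(663,308)),('a near-right',(731,270),(577,442)),('a near-left',(693,283),(530,424))):
    X,e=tri([(ti,T(p)),(si,S(q))]);print(n,(X*1000).round(1),np.round(e,4))
o=ctrl.get_obs();print(np.abs(o['dq']).max())
ctrl.finish_job()
E
```

```text
b near-left [452.9  65.   26.8] [0.0007 0.0007]
b near-right [467.7  13.3  29.8] [0.0022 0.0022]
a far-right [585.3   5.6  47.1] [0.0011 0.0011]
a near-right [479.6 -23.3  32.5] [0.001 0.001]
a near-left [471.    3.   34.5] [0.0005 0.0005]
0.044265798604848326
the job is handed in; nothing more can be done
```

Both larger wedge boxes are in the tray, head to tail with their slanted sides facing each other. I released them, moved the arm clear and handed the job in at about 20 s; the hand-in gives no verdict.

- **First grasp:** It closed above the bar, because the fingertips are about 17 mm behind the reported TCP, not 11 mm ahead of it. I measured that offset from the wrist and scene pictures and lowered further. After that both grips held, at about 15 mm opening.
- **Placing:** Each box touched the tray floor within 0.2 mm of its expected height, at 17.6 N for the first and 4.9 N for the second. The top view, taken before the second box went in, showed the first one aligned with the tray at 16.1°.
- **Final pictures:** Both boxes sit inside the rim with an even gap between them, and the small box is where it was.
- **Check that disagreed:** My last lid-height measurement came out at 27–47 mm, against the expected 42 mm. I picked those corners by eye from coarse pictures, so the measurement neither confirms nor rules out that the boxes lie flat. I rely on the floor contact heights and the pictures for that.

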